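# Park the draining basket behind the lip of the drip tray

### The job

Lay the golden roll from the white board in the empty half of the draining basket, flat on its bottom beside the two rolls already there. Then slide the basket, without lifting it, up the ramp of the draining stand until its rear edge drops behind the lip of the drip tray and the basket sits flat in the tray with its rolls, and let go; push gently and never ram it hard against the lip, the guides or the rubber bumper. Leave the scorched roll and everything else on the bench where it is.

Things in the scene. Friction and masses are not known exactly. Their poses are not given: they have to be found in the camera images.
- stand: Stainless draining stand, fixed, set down elsewhere each time. Origin on the bench at the middle of the ramp's foot; y level, uphill; x across; z up. y < 0: flat landing 236 wide (x), 240 long, top 15 mm above the bench. y > 0: deck rising at 15 degrees. On the landing's last 43 mm flared guides, 30 mm high, narrow from 214 to 164 mm. Wet steel, friction with the basket about 0.18.
- deck: The stand's sloping deck, 376 mm long. Origin at the middle of the ramp's foot on the steel (15 mm above the bench); y runs up the slope, z normal to it, x across. Straight side guides 22 mm high, 164 mm apart. A basket let go here slides back down unless the lip holds it. A shallow drip tray (floor 2 mm above the deck, 204 mm long) is clamped between the guides.
- lip_zone (a point): Point of the deck (not of the tray) 130 mm up the slope, 7 mm above the steel: the tray's lip, its downhill edge, is near it. The tray is clamped by hand, its place is NOT measured: the lip's rear face lies up to 25 mm below or above this point along the slope; feel for it or see it. Lip blue-capped, round-topped, 7 mm above the deck, 4 mm thick, with a 19 mm lead-in bevel.
- deck_end (a point): Middle of the deck's upper edge (point of the deck). Just below it, at the tray's uphill end and moving with the tray, is a black rubber bumper on springs (3 N per mm, 4 mm of give, then hard), 90 mm wide, centred 20 mm above the deck. Its face is 179 mm beyond the lip's rear face, so the 175 mm basket has 4 mm of play between lip and bumper.
- basket: Loose open basket of perforated steel, 156 wide (x), 175 long (y, uphill end +y), 55 mm high, plus a 3 mm bead on the rim (6 mm thick); walls and floor 3 mm. Origin: centre of its underside. Starts on the landing roughly in line with the ramp, two brown rolls end to end along its +x side, the -x half empty. 0.38 to 0.8 kg empty. To push it, press on its rear wall (-y).
- basket_heel (a point): Middle of the basket's rear (downhill, -y) lower edge; this edge drops behind the lip.
- basket_toe (a point): Middle of the basket's front (uphill, +y) lower edge.
- roll: The golden roll on the white board (loose): 86 mm long (its x axis), 44 mm thick with flat sides 40 mm apart at the middle (y), 42 to 44 mm high. Origin at the centre of its underside. About 50 g.
- roll_burnt: The scorched, nearly black roll on the same board, same size. Stays where it is.
- roll_a: Brown roll already in the basket, same size, x along its length, origin under its centre.
- roll_b: Other brown roll already in the basket, likewise.
- board: White board 100 x 250 mm, 10 mm thick, fixed; the two rolls lie on it. Origin at the centre of its underside.
- funnel: Bystander: aluminium funnel standing mouth down, 110 mm across, 95 mm high; origin under its centre.
- shaker: Bystander: metal can shaker with red cap, 56 mm across, 105 mm high; origin under its centre.
- bowl: Bystander: steel bowl 130 mm across, 55 mm high; origin under its centre.
- spatula: Bystander: spatula 240 mm long with red handle, lying on the bench.
Mind the look-alikes: they are no part of the job. What is shaped like the roll but pink, purple or turquoise is not meant.

How it is judged:
By the outcome, as a careful person would: the job done as asked, in the order asked, and still so for the second after the job is handed in, with the robot touching nothing.
It also fails if it takes over 69 s, if anything falls off the work surface, if the arm or the gripper's body presses on something with over 40 N, if the wrist force passes 120 N, or if a joint passes its speed limit or range.

### The arm

A 6-joint arm with a two-finger parallel gripper is mounted at the origin on the work surface. World frame = base frame: x ahead of the robot, y to its left, z up, the work surface at z = 0. Lengths are in mm, angles in rad, forces in N, time in s.
With the tool pointing down it reaches from about 275 to 850 mm from the base axis. Payload 19 kg.
Tool frame: the origin (TCP) lies on the front face of the gripper's body, between the roots of the fingers; the fingertips stand 73 mm ahead of it and the grasp point (between the pads) lies 54 mm ahead of it; y points along the fingers, x is the direction in which the jaws open and shut, and the axes are right-handed (so a half turn about y gives the same grasp; the last joint's range is limited). The gripper opens to 85 mm and grips with 20 to 120 N. Pads are 22 mm wide; open, the fingers measure 114 mm over their backs; the gripper's body (76 mm by 85 mm) begins 54 mm behind the grasp point. The pads swing forward as they close: fully open they stand 13 mm farther back than shut.
Start: joints at [1.048, 0.15, 1.437, -0, 1.554, -0.134], TCP at [217.975, 532.058, 303.867] pointing down, gripper open.
Joint ranges: [-2.8, 2.8], [-0.68, 2.1], [0.12, 2.68], [-1.39, 4.53], [0.16, 2.79], [-2.81, 2.81]. Speed limits (rad/s): [1.89, 1.89, 2.22, 3.01, 3.01, 3.01].

### API

Orientations are given as a rotation vector (axis times angle).
In Python, from plant import sense, read_camera, calibration, finish_job gives the robot as it stands. The module is installed in compiled form; this text tells all that it offers.
- The arm moves only by the tool move_arm, never from a script. Its arguments are lists of equal length, an entry for each row: "linear": the shift along the tool's x, y, z in mm, a list of three; "delta_rot": the turn, a rotation vector about the tool's x, y, z in degrees, a list of three. A call has 1 to 8 rows; each row is the pose to reach, as a shift and turn from the pose measured when the call began, along the tool's axes at that moment; what a row does not reach only later rows make up. A row lasts 1/12 s, in which the tool goes at most 41.7 mm and 7.16 degrees, less where a joint would pass 70% of its speed; a pose out of reach is approached as far as the arm can. A call with a gripper value outside its range is refused whole. "jaw" is the gripper's target within -1 to 1 (shut at 1, half-way at 0, fully open at -1), set as the call begins (left out, the last holds). The fingers move at their own pace and stop on an object; "squeeze" is the grip in N (left out, the last holds). Time passes only in rows, so rows that repeat a pose let the fingers close. It gives the time, the measured TCP pose, the force and the opening at its end, in the units of the state.
- sense(): the state, without advancing time (a new reading comes with each control period).
- read_camera(name): name is "scene" or "top" or "wrist"; returns (picture, depth): 384x512x3 uint8, red, green, blue; 384x512 float32, mm along the optical axis (not along the pixel's ray), 0 where there is no reading.
- calibration(name): a dict with "fx", "fy", "cx", "cy" (pixels), "distortion" ([k1, k2, p1, p2, k3] as OpenCV has them; the pictures are not rectified), "cam_to_world" (4x4, takes a point from camera to world coordinates); the wrist camera has in their place "mount" (4x4, takes a point from camera to tool coordinates, whose origin is the TCP and whose axes are the tool frame's). Camera axes: x right, y down, z forward; pixel columns grow to the right and rows downward; lengths in mm; the calibration is good to about 2 mm. A picture is of the moment at which its call begins: read the wrist's pose just before it. calibration takes no time and is no camera call.
- finish_job(): hands the job in, once; it reports no verdict.
The state is a dict: "time_s": time; "q": joint angles; "joint_velocities": joint speeds; "effort": joint torques, N m; "tcp_pos": TCP position; "tool_rot": TCP orientation; "ft_force": force on the tool from outside, world axes, zero at the start; "wrist_torque": the same for the moment, N m; "width": finger opening in mm.
Only numpy, scipy, OpenCV 4.12 (cv2) and the standard library are available. Lean on these libraries where they do the work, as an engineer would, in place of code of your own. Each camera call takes 0.05 s, during which the arm holds its last target.

## Working session

There is one attempt and no reset: what is moved stays moved. The work goes in short steps, Python scripts to look and compute and a tool call to move; the robot and the scene stay as the last step left them, time stands still between calls to the robot, and variables do not carry over. Pictures are saved under pics/ and viewed, and the job is handed in when it is done.

Besides the shell and the picture viewer there is one more tool, called after "Call:" as name(argument=value, ...) on one line, values as JSON. move_arm: Moves the arm, as the interface text tells. Its arguments: {"type":"object","properties":{"linear":{"type":"array"},"delta_rot":{"type":"array"},"jaw":{"type":"number"},"squeeze":{"type":"number"}},"required":["linear","delta_rot"]}

```bash
mkdir -p pics; ls
python3 - <<'E'
from plant import *
import cv2,numpy as np
s=sense();print({k:np.round(v,3) for k,v in s.items()})
for n in ("scene","top","wrist"):
    p,d=read_camera(n);np.savez(f"pics/{n}0.npz",p=p,d=d)
    cv2.imwrite(f"pics/{n}0.png",cv2.cvtColor(p,cv2.COLOR_RGB2BGR))
    print(n,{k:np.round(v,3).tolist() for k,v in calibration(n).items()})
E
```

```text
pics
{'time_s': np.float64(0.0), 'q': array([ 1.048,  0.151,  1.438,  0.   ,  1.554, -0.134]), 'joint_velocities': array([-0.   ,  0.002, -0.001,  0.001,  0.001, -0.001]), 'effort': array([-3.0000e-03, -7.1304e+01, -5.7085e+01, -0.0000e+00,  9.0000e-03,
       -0.0000e+00]), 'tcp_pos': array([217.907, 531.938, 303.291]), 'tool_rot': array([-1.369, -0.917,  0.919]), 'ft_force': array([ 0.089, -1.13 ,  0.867]), 'wrist_torque': array([ 0.022, -0.092, -0.045]), 'width': np.float64(85.604)}
scene {'fx': 377.297, 'fy': 377.297, 'cx': 259.833, 'cy': 196.014, 'distortion': [-0.066, 0.0, 0.0, 0.0, 0.0], 'cam_to_world': [[-0.024, 0.78, -0.625, 1162.583], [1.0, 0.015, -0.02, 17.721], [-0.007, -0.625, -0.78, 983.789], [0.0, 0.0, 0.0, 1.0]]}
top {'fx': 498.895, 'fy': 498.895, 'cx': 259.486, 'cy': 189.196, 'distortion': [-0.072, 0.0, 0.0, 0.0, 0.0], 'cam_to_world': [[-0.006, -0.986, 0.164, 215.17], [-1.0, 0.004, -0.007, -6.657], [0.006, -0.164, -0.986, 1569.19], [0.0, 0.0, 0.0, 1.0]]}
wrist {'fx': 332.978, 'fy': 332.978, 'cx': 253.676, 'cy': 190.833, 'distortion': [-0.059, 0.0, 0.0, 0.0, 0.0], 'mount': [[1.0, -0.001, -0.001, 0.881], [0.001, -0.259, 0.966, -70.847], [-0.001, -0.966, -0.259, 65.505], [0.0, 0.0, 0.0, 1.0]]}
```

View pics/scene0.png

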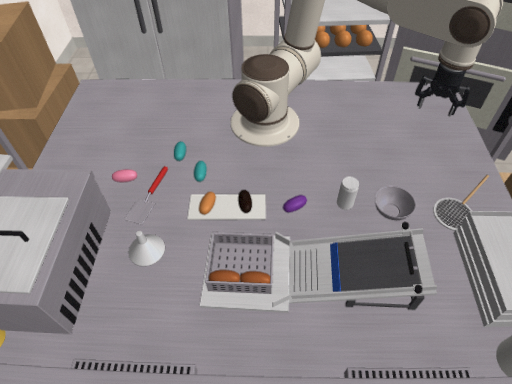

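View pics/top0.png

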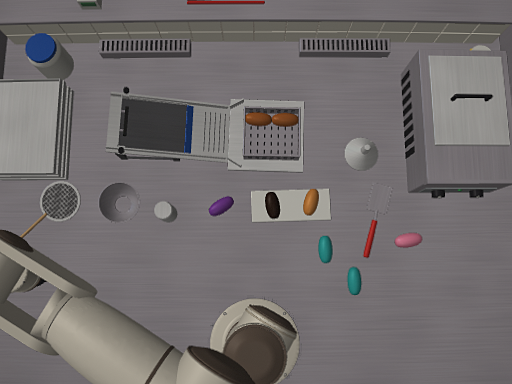

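View pics/wrist0.png

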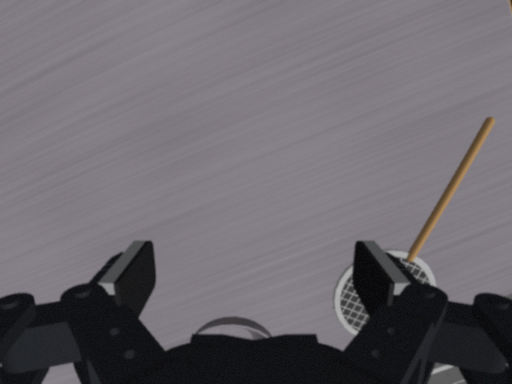

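```bash
cat > h.py <<'E'
import numpy as np,cv2
from plant import *
from scipy.spatial.transform import Rotation as R
def T_of(s):
    T=np.eye(4);T[:3,:3]=R.from_rotvec(s["tool_rot"]).as_matrix();T[:3,3]=s["tcp_pos"];return T
def cam(n,s=None):
    c=calibration(n);K=np.array([[c["fx"],0,c["cx"]],[0,c["fy"],c["cy"]],[0,0,1]])
    T=np.array(c["cam_to_world"]) if n!="wrist" else T_of(s)@np.array(c["mount"])
    return K,np.array(c["distortion"]),T
def rays(C,uv):
    K,D,T=C
    n=cv2.undistortPoints(np.array(uv,float).reshape(-1,1,2),K,D).reshape(-1,2)
    return np.c_[n,np.ones(len(n))]@T[:3,:3].T,T[:3,3]
def onplane(C,uv,z):
    r,o=rays(C,uv);return o+r*((z-o[2])/r[:,2])[:,None]
def pts(C,uv,d):
    uv=np.array(uv).reshape(-1,2);r,o=rays(C,uv)
    return o+r*d[uv[:,1],uv[:,0]][:,None]
def proj(C,P):
    K,D,T=C;Ti=np.linalg.inv(T)
    return cv2.projectPoints(np.array(P,float).reshape(-1,1,3),cv2.Rodrigues(Ti[:3,:3])[0],Ti[:3,3],K,D)[0].reshape(-1,2)
def save(p,name,box=None,f=1):
    if box: p=p[box[1]:box[3],box[0]:box[2]]
    cv2.imwrite(name,cv2.resize(cv2.cvtColor(p,cv2.COLOR_RGB2BGR),None,fx=f,fy=f,interpolation=cv2.INTER_CUBIC))
E
python3 - <<'E'
from h import *
for n in ("top","scene"):
    z=np.load(f"pics/{n}0.npz");p,d=z["p"],z["d"];C=cam(n)
    hsv=cv2.cvtColor(p,cv2.COLOR_RGB2HSV)
    m=((hsv[...,0]<22)&(hsv[...,1]>140)&(hsv[...,2]>90)).astype(np.uint8)
    k,l,st,ce=cv2.connectedComponentsWithStats(m)
    for i in range(1,k):
        if st[i,4]>60:
            uv=np.argwhere(l==i)[:,::-1]; q=pts(C,uv,d)
            a=cv2.minAreaRect(q[:,:2].astype(np.float32))
            print(n,np.round(ce[i]),st[i,4],p[l==i].mean(0).round(),"mean",q.mean(0).round(1),"zmax",q[:,2].max().round(1),a)
    b=((hsv[...,0]>105)&(hsv[...,0]<125)&(hsv[...,1]>150)).astype(np.uint8)
    k,l,st,ce=cv2.connectedComponentsWithStats(b)
    for i in range(1,k):
        if st[i,4]>40:
            uv=np.argwhere(l==i)[:,::-1]; q=pts(C,uv,d)
            print(n,"blue",ce[i].round(1),st[i],q.mean(0).round(1),q.min(0).round(1),q.max(0).round(1))
z=np.load("pics/top0.npz");save(z["p"],"pics/topcrop.png",(95,75,345,230),3.2)
z=np.load("pics/scene0.npz");save(z["p"],"pics/scenecrop.png",(180,180,440,320),3)
E
```

```text
top [225.   2.] 154 [134.  23.  20.] mean [1024.    84.8  184.1] zmax 1569.2 ((627.85693359375, 97.71641540527344), (232.4362335205078, 819.0169677734375), 88.34923553466797)
top [256. 117.] 201 [115.  65.  31.] mean [696.2  -8.6  58.2] zmax 67.0 ((696.4329223632812, -10.021461486816406), (70.04617309570312, 35.024776458740234), 87.62298583984375)
top [283. 118.] 207 [115.  65.  31.] mean [694.1 -92.7  57.9] zmax 70.3 ((697.2252197265625, -93.94503784179688), (37.294189453125, 72.8479995727539), 1.0684268474578857)
top [310. 201.] 259 [145.  93.  45.] mean [ 429.1 -171.3   54.3] zmax 1569.2 ((334.6570739746094, -110.10606384277344), (42.60557556152344, 313.20928955078125), 56.86091232299805)
top [370. 238.] 193 [145.  35.  32.] mean [ 317.2 -358.6   25.1] zmax 1569.2 ((253.29144287109375, -211.6380157470703), (94.40959930419922, 406.1639099121094), 23.62070083618164)
top blue [40.4 47.6] [ 26  33  30  30 685] [895.1 654.8 154.4] [215.2  -6.7 134.2] [ 947.5  705.2 1569.2]
top blue [188.3 128.8] [184 106   9  47 292] [660.3 205.6  57.8] [215.2  -6.7  40.5] [ 738.5  218.2 1569.2]
scene 
[... 632 characters left out ...]
21875), (968.8310546875, 75.53182220458984), 21.772960662841797)
scene [207. 203.] 232 [180. 117.  65.] mean [ 444.1 -171.7   50.5] zmax 983.8 ((783.82421875, -94.59796142578125), (788.4443359375, 51.48314666748047), 12.78150749206543)
scene [225. 276.] 279 [140.  79.  44.] mean [700.6 -93.8  60.8] zmax 983.8 ((914.1530151367188, -22.948318481445312), (497.2945861816406, 78.63800048828125), 18.283035278320312)
scene [256. 277.] 268 [140.  79.  44.] mean [704.5 -11.2  65.4] zmax 983.8 ((923.7493896484375, -8.496543884277344), (478.3299255371094, 72.95515441894531), 0.7714541554450989)
scene blue [335.1 267.5] [331 243  10  48 345] [668.8 204.8  61.4] [586.6  17.7  45.1] [1162.6  218.1  983.8]
```

View pics/topcrop.png

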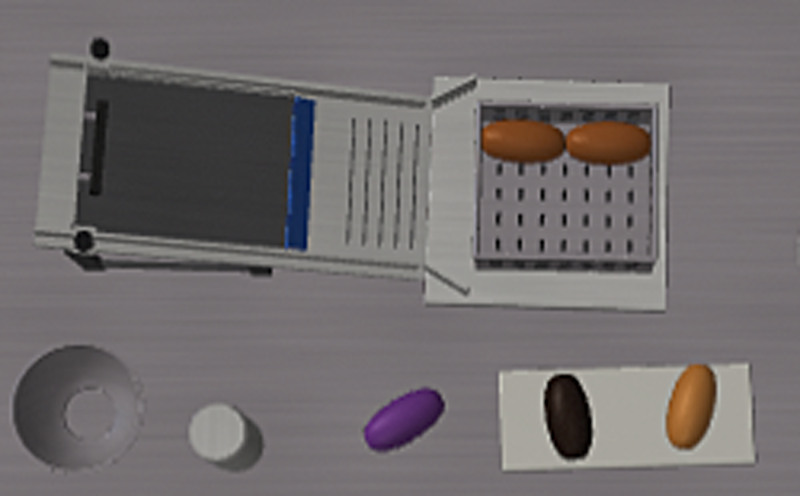

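View pics/scenecrop.png

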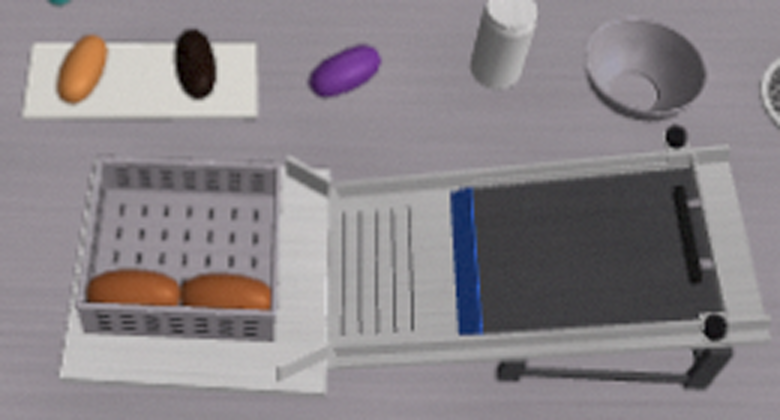

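```bash
cat >> h.py <<'E'
def dmove(s,Rt,pt):
    """shift (tool axes) and rotvec deg to reach pose (Rt,pt)"""
    T=T_of(s);return T[:3,:3].T@(np.array(pt)-T[:3,3]), np.degrees(R.from_matrix(T[:3,:3].T@Rt).as_rotvec())
def down(yaw):
    """tool y down, tool x at heading yaw (rad) in world xy"""
    x=np.array([np.cos(yaw),np.sin(yaw),0]);y=np.array([0,0,-1.]);return np.c_[x,y,np.cross(x,y)]
E
python3 - <<'E'
from h import *
s=sense();T=T_of(s);print(T.round(3))
# edges: landing via white mask in top
z=np.load("pics/top0.npz");p,d=z["p"],z["d"];C=cam("top")
uv=np.argwhere(d>0)[:,::-1];q=pts(C,uv,d)
P=np.full(d.shape+(3,),np.nan);P[uv[:,1],uv[:,0]]=q
for r in (110,125,140,155): print(r,[(c,P[r,c].round(0).tolist()) for c in range(105,310,12)])
# golden roll
hsv=cv2.cvtColor(p,cv2.COLOR_RGB2HSV)
for name,n in (("top","top"),("scene","scene")):
    z=np.load(f"pics/{n}0.npz");p,d=z["p"],z["d"];C=cam(n)
    hsv=cv2.cvtColor(p,cv2.COLOR_RGB2HSV)
    m=((hsv[...,0]<22)&(hsv[...,1]>110)&(hsv[...,2]>60)).astype(np.uint8)
    k,l,st,ce=cv2.connectedComponentsWithStats(m)
    for i in range(1,k):
        if st[i,4]>60:
            uv=np.argwhere(l==i)[:,::-1]
            q=onplane(C,uv,32); 
            c,w,v=cv2.PCACompute2(q[:,:2].copy(),None)[0],0,cv2.PCACompute2(q[:,:2].copy(),None)[1]
            print(n,ce[i].round(1),st[i,4],c.round(1),np.degrees(np.arctan2(v[0,1],v[0,0])).round(1),cv2.minAreaRect(q[:,:2].astype(np.float32)))
E
```

```text
[[ 3.79000e-01 -0.00000e+00 -9.25000e-01  2.17915e+02]
 [ 9.25000e-01 -1.00000e-03  3.79000e-01  5.31980e+02]
 [-1.00000e-03 -1.00000e+00  0.00000e+00  3.03431e+02]
 [ 0.00000e+00  0.00000e+00  0.00000e+00  1.00000e+00]]
110 [(105, [743.0, 490.0, 1.0]), (117, [707.0, 420.0, 106.0]), (129, [710.0, 385.0, 98.0]), (141, [712.0, 349.0, 91.0]), (153, [714.0, 313.0, 83.0]), (165, [719.0, 279.0, 69.0]), (177, [723.0, 243.0, 55.0]), (189, [722.0, 205.0, 57.0]), (201, [728.0, 169.0, 40.0]), (213, [732.0, 132.0, 25.0]), (225, [735.0, 93.0, 15.0]), (237, [733.0, 54.0, 23.0]), (249, [726.0, 15.0, 42.0]), (261, [724.0, -23.0, 47.0]), (273, [722.0, -61.0, 52.0]), (285, [719.0, -99.0, 61.0]), (297, [722.0, -137.0, 52.0]), (309, [738.0, -181.0, 3.0])]
125 [(105, [692.0, 488.0, -0.0]), (117, [661.0, 419.0, 103.0]), (129, [661.0, 382.0, 101.0]), (141, [665.0, 349.0, 86.0]), (153, [666.0, 312.0, 82.0]), (165, [670.0, 278.0, 67.0]), (177, [672.0, 241.0, 59.0]), (189, [672.0, 203.0, 58.0]), (201, [678.0, 168.0, 38.0]), (213, [681.0, 131.0, 26.0]), (225, [683.0, 93.0, 21.0]), (237, [685.0, 54.0, 13.0]), (
[... 2719 characters left out ...]
 14.6 ((-153.36077880859375, -869.3533935546875), (90.12344360351562, 156.708740234375), 89.72001647949219)
scene [ 20.8 135.1] 594 [[ 112.3 -942.2]] 38.4 ((105.35202026367188, -921.5901489257812), (393.0394287109375, 129.30038452148438), 43.99060821533203)
scene [157.8 179.4] 152 [[ 334.1 -353.4]] -15.4 ((333.8132629394531, -352.7999267578125), (20.48300552368164, 122.62937927246094), 74.3947525024414)
scene [206.9 202.5] 240 [[ 429.8 -175.6]] -10.8 ((428.9784851074219, -175.2687225341797), (41.44265365600586, 88.30986785888672), 74.74544525146484)
scene [239.3 276.5] 591 [[687.  -57.3]] 88.5 ((685.825439453125, -57.755653381347656), (167.0860595703125, 33.31571960449219), 87.7456283569336)
```

Call:
move_arm(linear=[[-18,-2,-36],[-36,-4,-71],[-54,-6,-107],[-72,-8,-142],[-90,-10,-178],[-107,-12,-213],[-125,-14,-249],[-142,-15,-285]], delta_rot=[[0,4.5,0],[0,9,0],[0,13,0],[0,17,0],[0,21,0],[0,26,0],[0,30,0],[0,34,0]])

```text
time_s: 0.82
tcp_pos: [428.6, 290.8, 318.8]
tool_rot: [-1.522, -0.458, 0.459]
ft_force: [0.9, 0.8, 0.3]
width: 85.4
```

Run:
```python
from h import *
s=sense();print(s["time_s"],s["tcp_pos"]);a,b=dmove(s,down(0),[640,50,335]);print(a.round(1),b.round(1))
```

```text
0.8167 [428.63843516 290.7863841  318.79592525]
[  43.2  -16.1 -317.5] [ 0.  33.5 -0. ]
```

Call:
move_arm(linear=[[5,-2,-40],[11,-4,-80],[16,-6,-120],[22,-8,-160],[28,-10,-200],[33,-13,-240],[39,-15,-280],[43,-16,-318]], delta_rot=[[0,4,0],[0,8,0],[0,12,0],[0,17,0],[0,21,0],[0,25,0],[0,29,0],[0,33.5,0]])

```text
time_s: 1.48
tcp_pos: [641.3, 47.5, 334.8]
tool_rot: [-1.571, 0.003, -0.002]
ft_force: [1.3, 0.4, -0.5]
width: 85.7
```

Call:
move_arm(linear=[[0,0,0],[0,0,0]], delta_rot=[[0,0,0],[0,0,0]])

```text
time_s: 1.65
tcp_pos: [642.2, 45.6, 333.6]
tool_rot: [-1.571, 0.006, -0.003]
ft_force: [-0.2, 0.2, 0.7]
width: 85.5
```

```bash
cat >> h.py <<'E'
def snap(n,tag):
    s=sense();p,d=read_camera(n);C=cam(n,s)
    np.savez(f"pics/{n}{tag}.npz",p=p,d=d,K=C[0],D=C[1],T=C[2]);save(p,f"pics/{n}{tag}.png");return p,d,C
def load(n,tag):
    z=np.load(f"pics/{n}{tag}.npz");return z["p"],z["d"],(z["K"],z["D"],z["T"])
E
python3 - <<'E'
from h import *
s=sense();print(s["time_s"],s["tcp_pos"],abs(s["joint_velocities"]).max());print(T_of(s).round(3))
snap("wrist",1)
E
```

```text
1.65 [642.22373652  45.57088199 333.60709106] 0.047227630773582815
[[ 1.00000e+00 -2.00000e-03  6.00000e-03  6.42224e+02]
 [-6.00000e-03 -1.00000e-03  1.00000e+00  4.55710e+01]
 [-2.00000e-03 -1.00000e+00 -1.00000e-03  3.33607e+02]
 [ 0.00000e+00  0.00000e+00  0.00000e+00  1.00000e+00]]
```

View pics/wrist1.png

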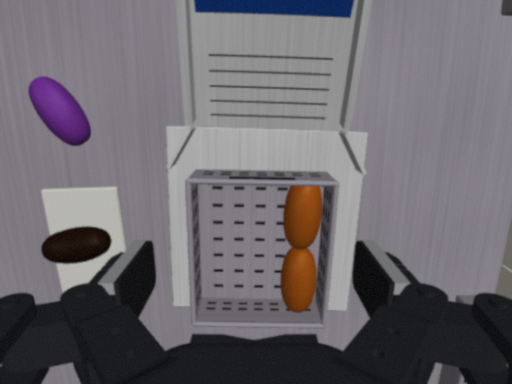

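Run:
```python
from h import *
p,d,C=load("wrist",1)
save(p,"pics/w1a.png",(150,0,390,190),3.3)
save(p,"pics/w1b.png",(150,150,390,340),3.3)
g=cv2.cvtColor(p,cv2.COLOR_RGB2GRAY)
for r in (200,250,290): print(r,[(c,int(g[r,c])) for c in range(165,202)],"\n",[(c,int(g[r,c])) for c in range(318,362)])
for c in (175,200,260,330,350): print(c,[(r,int(g[r,c])) for r in range(118,140)])
```

```text
200 [(165, 124), (166, 126), (167, 128), (168, 141), (169, 158), (170, 166), (171, 168), (172, 170), (173, 170), (174, 171), (175, 172), (176, 170), (177, 168), (178, 166), (179, 165), (180, 164), (181, 168), (182, 167), (183, 166), (184, 160), (185, 144), (186, 124), (187, 122), (188, 126), (189, 126), (190, 116), (191, 96), (192, 73), (193, 64), (194, 75), (195, 81), (196, 82), (197, 87), (198, 99), (199, 115), (200, 122), (201, 123)] 
 [(318, 79), (319, 78), (320, 74), (321, 84), (322, 96), (323, 77), (324, 66), (325, 64), (326, 62), (327, 58), (328, 54), (329, 42), (330, 53), (331, 66), (332, 79), (333, 100), (334, 115), (335, 126), (336, 129), (337, 139), (338, 160), (339, 168), (340, 167), (341, 169), (342, 169), (343, 167), (344, 165), (345, 168), (346, 168), (347, 168), (348, 170), (349, 170), (350, 169), (351, 167), (352, 166), (353, 165), (354, 165), (355, 167), (356, 166), (357, 168), (358, 168), (359, 161), (360, 144), (361, 129)]
250 [(165, 122), (166, 124), (167, 125), (168, 126), (169, 125), (170, 131), (171, 151), (172, 163), (173, 164), (174, 167), (175, 170), (176, 
[... 2414 characters left out ...]
 149), (127, 150), (128, 163), (129, 175), (130, 176), (131, 175), (132, 174), (133, 173), (134, 174), (135, 175), (136, 174), (137, 173), (138, 172), (139, 175)]
330 [(118, 149), (119, 150), (120, 150), (121, 149), (122, 149), (123, 150), (124, 147), (125, 147), (126, 150), (127, 148), (128, 149), (129, 148), (130, 151), (131, 163), (132, 170), (133, 170), (134, 169), (135, 167), (136, 167), (137, 168), (138, 168), (139, 166)]
350 [(118, 143), (119, 142), (120, 143), (121, 141), (122, 142), (123, 141), (124, 140), (125, 136), (126, 135), (127, 133), (128, 132), (129, 131), (130, 135), (131, 153), (132, 172), (133, 172), (134, 168), (135, 168), (136, 167), (137, 168), (138, 166), (139, 169)]
```

View pics/w1a.png

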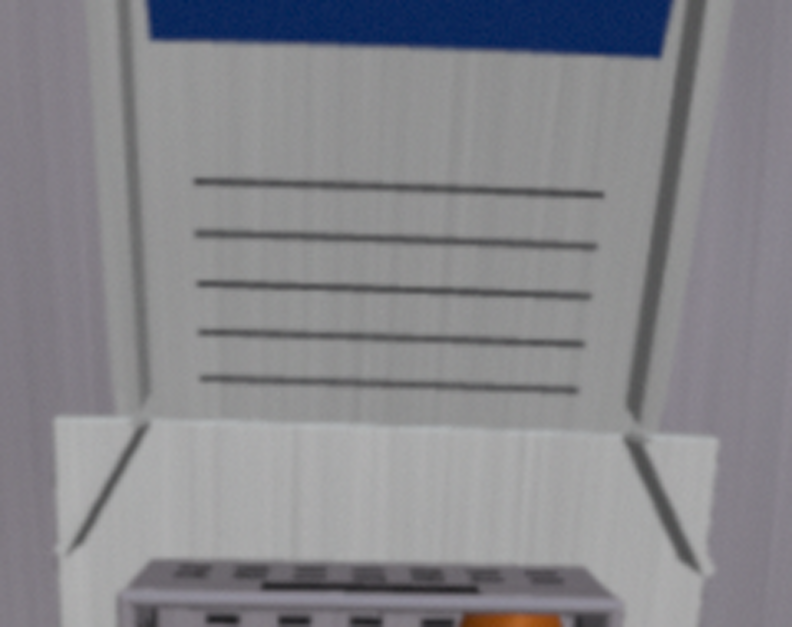

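View pics/w1b.png

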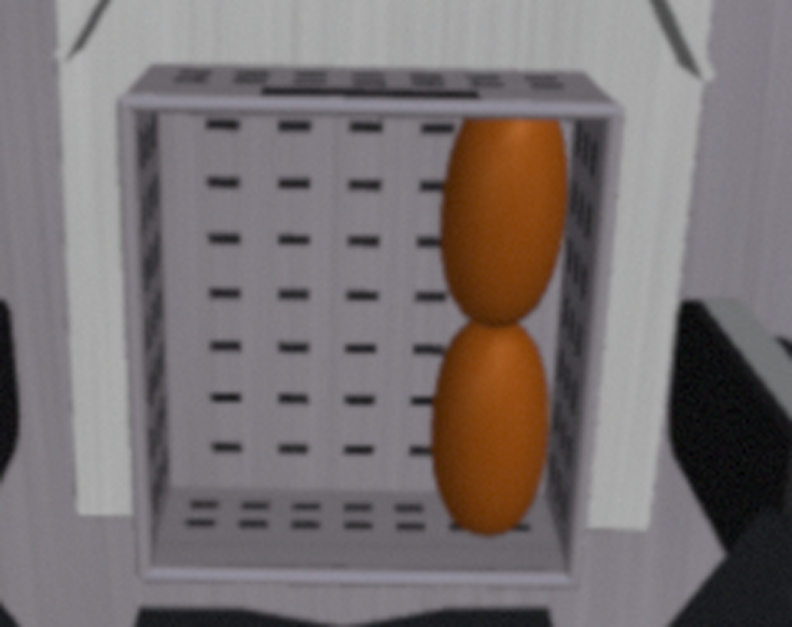

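Run:
```python
from h import *
p,d,C=load("wrist",1)
def ln(uv,z):
    q=onplane(C,uv,z)[:,:2];c=q.mean(0);v=np.linalg.svd(q-c)[2][0];return c,v,q
for nm,uv in dict(left=[(168,200),(170.7,250),(172.7,290)],right=[(360,200),(348.7,290),(362.5,182)],foot=[(175,125.7),(200,126.7),(260,128.2),(330,131),(350,131.2)],rear=[(180,306.4),(338,310.3)]).items():
    c,v,q=ln(uv,15);a=np.degrees(np.arctan2(v[1],v[0]));print(nm,c.round(1),(a%180).round(2),q.round(1).tolist())
q=onplane(C,[(187,181),(338.5,182.7),(192.4,325.2),(324.8,325.8)],71)[:,:2];print(q.round(1).tolist(),[np.linalg.norm(q[i]-q[j]).round(1) for i,j in((0,1),(2,3),(0,2),(1,3))],q.mean(0).round(1))
print([np.degrees(np.arctan2(*(q[j]-q[i])[::-1])).round(2) for i,j in((0,1),(2,3),(2,0),(3,1))])
# rolls in basket
hsv=cv2.cvtColor(p,cv2.COLOR_RGB2HSV);m=((hsv[...,0]<22)&(hsv[...,1]>140)&(hsv[...,2]>60)).astype(np.uint8)
uv=np.argwhere(m>0)[:,::-1];q=onplane(C,uv,40);print("rolls",q.min(0),q.max(0))
# blue edge bottom
b=((hsv[...,0]>100)&(hsv[...,0]<130)&(hsv[...,1]>150)).astype(np.uint8)
uv=np.argwhere(b[:,180:380]>0);print([ (c,np.where(b[:,c])[0].min(),np.where(b[:,c])[0].max()) for c in range(195,355,20) if b[:,c].any()])
```

```text
left [534.3 -68.2] 88.32 [[536.1, -4.2], [534.4, -71.1], [532.4, -129.4]]
right [770.5 -39.9] 87.65 [[771.7, -5.8], [766.8, -130.8], [773.0, 17.0]]
foot [652.8  81.4] 177.81 [[550.8, 85.5], [579.8, 84.0], [649.2, 81.7], [730.4, 78.1], [753.8, 77.8]]
rear [ 647.5 -158.3] 178.01 [[540.4, -154.6], [754.6, -162.1]]
[[572.8, 32.9], [729.3, 30.0], [568.0, -142.0], [724.4, -143.8]] [np.float64(156.5), np.float64(156.4), np.float64(175.0), np.float64(173.9)] [648.6 -55.7]
[np.float64(-1.04), np.float64(-0.64), np.float64(88.41), np.float64(88.36)]
rolls [ 673.94023516 -144.76884345   40.        ] [719.17380847  18.85884389  40.        ]
[(195, np.int64(0), np.int64(1)), (215, np.int64(0), np.int64(11)), (235, np.int64(0), np.int64(11)), (255, np.int64(0), np.int64(12)), (275, np.int64(0), np.int64(12)), (295, np.int64(0), np.int64(13)), (315, np.int64(0), np.int64(14)), (335, np.int64(0), np.int64(15))]
```

Call:
move_arm(linear=[[-19,8,-20],[-38,18,-40],[-58,28,-60],[-77,38,-80],[-96,48,-100],[-115,58,-120],[-134,70,-141],[-154,82,-161]], delta_rot=[[0,-7,0],[0,-14,0],[0,-21,0],[0,-28,0],[0,-35,0],[0,-42,0],[0,-49,0],[0,-56,0]])

```text
time_s: 2.37
tcp_pos: [485.3, -112.9, 252.2]
tool_rot: [-1.432, -0.765, 0.766]
ft_force: [0.9, -0.1, -0.6]
width: 85.4
```

Run:
```python
from h import *
s=sense();print(s["time_s"],s["tcp_pos"]);a,b=dmove(s,down(np.radians(76.5)),[431,-175.7,190]);print(a.round(1),b.round(1))
```

```text
2.3667 [ 485.33535525 -112.8950877   252.15319559]
[-82.3  62.2  10.3] [ -0.  -20.2  -0. ]
```

Call:
move_arm(linear=[[-25,18,3],[-50,37,6],[-75,56,9],[-82,62,10],[-82,62,10],[-82,62,10]], delta_rot=[[0,-6,0],[0,-12,0],[0,-18,0],[0,-20,0],[0,-20,0],[0,-20,0]])

```text
time_s: 2.87
tcp_pos: [431.4, -174.8, 190.7]
tool_rot: [-1.314, -1.03, 1.031]
ft_force: [0.3, 0.2, 0.2]
width: 85.5
```

Run:
```python
from h import *
s=sense();print(s["time_s"],s["tcp_pos"],abs(s["joint_velocities"]).max())
p,d,C=snap("wrist",2)
hsv=cv2.cvtColor(p,cv2.COLOR_RGB2HSV);m=((hsv[...,0]<24)&(hsv[...,1]>120)&(hsv[...,2]>60)).astype(np.uint8)
k,l,st,ce=cv2.connectedComponentsWithStats(m)
for i in range(1,k):
    if st[i,4]>300:
        uv=np.argwhere(l==i)[:,::-1]
        for z in (32,40):
            q=onplane(C,uv,z);h=cv2.minAreaRect(q[:,:2].astype(np.float32));v=cv2.PCACompute2(q[:,:2].copy(),None)[1][0]
            print(ce[i].round(),z,h,np.degrees(np.arctan2(v[1],v[0])).round(1))
```

```text
2.8667 [ 431.43900829 -174.76707367  190.69438327] 0.026589796017440267
[252. 195.] 32 ((433.2419738769531, -176.296142578125), (42.53855514526367, 86.80307006835938), 76.14950561523438) -15.5
[252. 195.] 40 ((430.9733581542969, -175.67056274414062), (41.05598068237305, 83.77775573730469), 76.14950561523438) -15.5
```

View pics/wrist2.png

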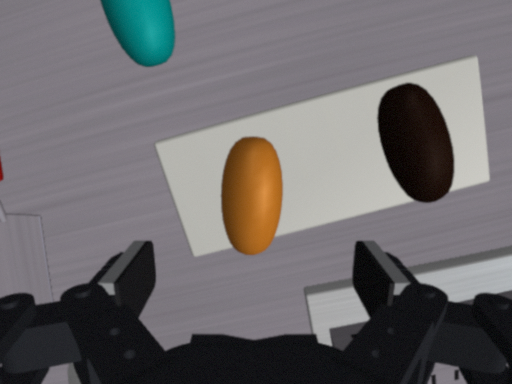

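Call:
move_arm(linear=[[-0.5,30,-1],[-1,60,-1],[-1,85,-1],[-1,95,-1],[-1,98.5,-1],[-1,98.5,-1]], delta_rot=[[0,1,0],[0,1,0],[0,1,0],[0,1,0],[0,1,0],[0,1,0]])

```text
time_s: 3.42
tcp_pos: [433.3, -175.6, 93.1]
tool_rot: [-1.321, -1.018, 1.018]
ft_force: [0.5, 0.1, 0.5]
width: 85.2
```

Call:
move_arm(linear=[[0,0,0],[0,0,0],[0,0,0],[0,0,0],[0,0,0],[0,0,0]], delta_rot=[[0,0,0],[0,0,0],[0,0,0],[0,0,0],[0,0,0],[0,0,0]], jaw=1, squeeze=25)

```text
time_s: 3.92
tcp_pos: [433.6, -175.8, 94.0]
tool_rot: [-1.322, -1.018, 1.017]
ft_force: [-2.0, 1.5, 8.5]
width: 39.6
```

Call:
move_arm(linear=[[0,-10,0],[0,-30,0],[0,-60,0],[0,-90,0],[0,-90,0]], delta_rot=[[0,0,0],[0,0,0],[0,0,0],[0,0,0],[0,0,0]])

```text
time_s: 4.33
tcp_pos: [434.9, -176.6, 190.2]
tool_rot: [-1.33, -1.022, 1.016]
ft_force: [0.2, -1.0, 1.3]
width: 39.9
```

Run:
```python
from h import *
s=sense();print(s["time_s"],s["tcp_pos"],s["width"],s["ft_force"])
snap("wrist",3)
yaw=np.radians(-1.5)
# target roll centre in basket frame x=-38
c=np.array([648.6,-55.7]);ex=np.array([np.cos(yaw),np.sin(yaw)]);ey=np.array([-ex[1],ex[0]])
t=c-33*ex+0*ey;print(t)
a,b=dmove(s,down(yaw),[t[0],t[1],190]);print(a.round(1),b.round(1))
```

```text
4.3333 [ 434.93599537 -176.56081743  190.24896096] 39.90004199755315 [ 0.17306185 -1.02510993  1.34753487]
[615.61130828 -54.83616071]
[ 163.7    1.1 -143.7] [ 0.6 76.8  0.2]
```

View pics/wrist3.png

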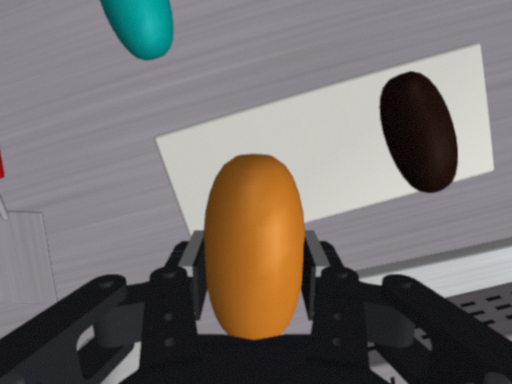

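Call:
move_arm(linear=[[15,0,-13],[30,0,-26],[45,0,-39],[60,0,-52],[76,0,-66],[92,0,-80],[107,0,-93],[122,0,-106]], delta_rot=[[0,7,0],[0,14,0],[0,21,0],[0,28,0],[0,35,0],[0,42,0],[0,49,0],[0,56,0]])

```text
time_s: 5.05
tcp_pos: [568.5, -84.5, 187.8]
tool_rot: [-1.561, -0.263, 0.255]
ft_force: [-0.2, -1.1, -0.4]
width: 39.8
```

Run:
```python
from h import *
s=sense();yaw=np.radians(-1.5)
a,b=dmove(s,down(yaw),[648.6-30,-55.7+.8,170]);print(s["tcp_pos"],a.round(1),b.round(1))
```

```text
[568.50546943 -84.51182784 187.77284706] [56.9 17.9 11.9] [ 0.3 20.4  0.3]
```

Call:
move_arm(linear=[[18,3,4],[37,7,8],[52,12,11],[57,16,12],[57,18,12],[57,18,12]], delta_rot=[[0,6,0],[0,12,0],[0,18,0],[0.3,20.4,0.3],[0.3,20.4,0.3],[0.3,20.4,0.3]])

```text
time_s: 5.55
tcp_pos: [618.2, -54.7, 168.9]
tool_rot: [-1.571, 0.02, -0.018]
ft_force: [0.2, 0.1, -1.2]
width: 39.8
```

Run:
```python
from h import *
s=sense();yaw=np.radians(-1.5)
a,b=dmove(s,down(yaw),[648.6-30,-55.7+.8,104]);print(s["tcp_pos"],a.round(1),b.round(1))
snap("wrist",4)
```

```text
[618.19210301 -54.71210866 168.94921536] [ 0.5 64.9 -0.2] [-0.   0.1 -0.1]
```

View pics/wrist4.png

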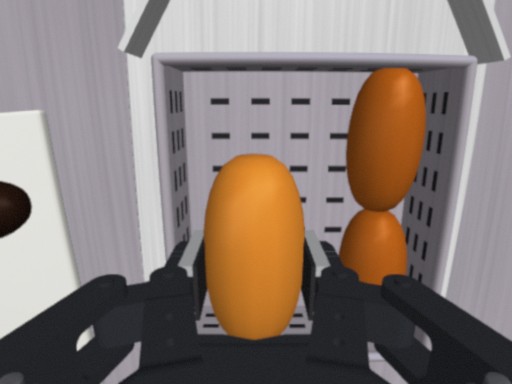

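Call:
move_arm(linear=[[2,12,0],[3,28,0],[3,42,0],[3,50,0],[3,54,0]], delta_rot=[[0,0,0],[0,0,0],[0,0,0],[0,0,0],[0,0,0]])

```text
time_s: 6.02
tcp_pos: [620.4, -55.2, 114.0]
tool_rot: [-1.57, 0.021, -0.017]
ft_force: [-0.3, -0.8, -1.1]
width: 39.2
```

Call:
move_arm(linear=[[0,3,0],[0,6,0],[0,8,0],[0,8,0]], delta_rot=[[0,0,0],[0,0,0],[0,0,0],[0,0,0]])

```text
time_s: 6.35
tcp_pos: [620.4, -55.2, 106.0]
tool_rot: [-1.57, 0.02, -0.017]
ft_force: [0.1, -0.2, -0.8]
width: 39.6
```

Call:
move_arm(linear=[[0,1.5,0],[0,3,0],[0,3.5,0]], delta_rot=[[0,0,0],[0,0,0],[0,0,0]])

```text
time_s: 6.6
tcp_pos: [620.4, -55.2, 102.5]
tool_rot: [-1.571, 0.02, -0.017]
ft_force: [0.4, -0.4, -1.1]
width: 39.7
```

Call:
move_arm(linear=[[0,0,0],[0,0,0],[0,0,0]], delta_rot=[[0,0,0],[0,0,0],[0,0,0]], jaw=-0.22)

```text
time_s: 6.85
tcp_pos: [620.5, -55.2, 102.7]
tool_rot: [-1.571, 0.02, -0.017]
ft_force: [-0.4, -0.7, 0.8]
width: 52.4
```

Call:
move_arm(linear=[[0,-5,0],[0,-15,0],[0,-35,0],[0,-65,0],[0,-95,0],[0,-120,0],[0,-120,0]], delta_rot=[[0,0,0],[0,0,0],[0,0,0],[0,0,0],[0,0,0],[0,0,0],[0,0,0]])

```text
time_s: 7.43
tcp_pos: [622.0, -55.5, 229.5]
tool_rot: [-1.572, 0.014, -0.023]
ft_force: [0.9, -0.4, 0.4]
width: 52.0
```

Run:
```python
from h import *
s=sense();print(s["time_s"],s["tcp_pos"],s["width"])
snap("wrist",5)
```

```text
7.4333 [622.02164038 -55.4675286  229.54398432] 51.96518482824327
```

View pics/wrist5.png

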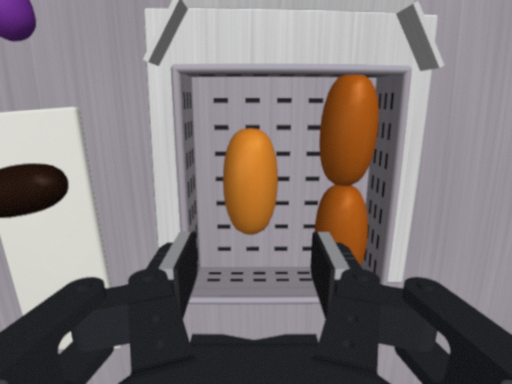

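Call:
move_arm(linear=[[4,-15,28],[9,-30,60],[14,-45,95],[20,-60,130],[26,-75,165],[32,-88,195],[34,-95,210],[34,-95,210]], delta_rot=[[0,0,0],[0,0,0],[0,0,0],[0,0,0],[0,0,0],[0,0,0],[0,0,0],[0,0,0]], jaw=1)

```text
time_s: 8.15
tcp_pos: [660.2, 157.2, 322.6]
tool_rot: [-1.571, 0.012, -0.02]
ft_force: [-0.6, 0.2, -0.4]
width: 0.0
```

Run:
```python
from h import *
s=sense();print(s["time_s"],s["tcp_pos"],s["width"],abs(s["joint_velocities"]).max())
p,d,C=snap("wrist",6)
save(p,"pics/w6b.png",(120,60,400,300),2.8)
```

```text
8.15 [660.22975518 157.17722669 322.6407654 ] 0.04748867664459805 0.06217793859016554
```

View pics/wrist6.png

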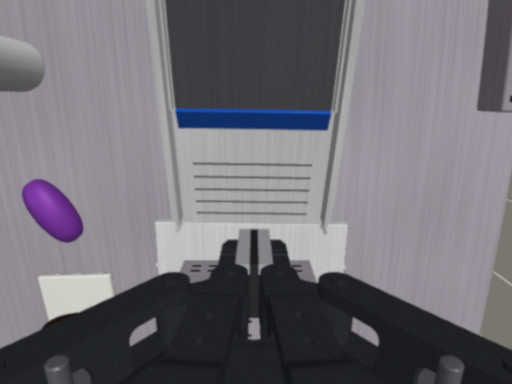

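View pics/w6b.png

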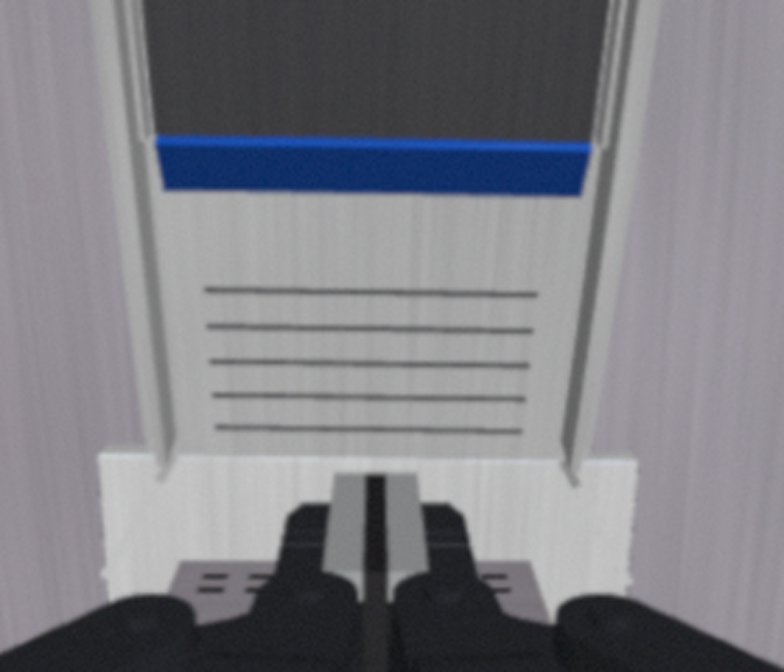

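Run:
```python
from h import *
p,d,C=load("wrist",6)
q=onplane(C,[(155.7,222.1),(347.5,224.3)],15);print(q.round(1),np.linalg.norm(q[1]-q[0]),q.mean(0))
v=q[1]-q[0];print(np.degrees(np.arctan2(v[1],v[0])))
yaw=np.radians(-2.05);O=np.array([657.2,81.2,15])
for O in (O,np.r_[q.mean(0)[:2],15]):
    ex=np.array([np.cos(yaw),np.sin(yaw),0]);ys=np.array([-ex[1],ex[0],0]);a=np.radians(15)
    ey=ys*np.cos(a)+np.array([0,0,np.sin(a)]);ez=np.cross(ex,ey)
    def deck(uv,h):
        r,o=rays(C,uv);t=(h-(o-O)@ez)/(r@ez);P=o+r*t[:,None]-O
        return np.c_[P@ex,P@ey].round(1)
    print("rear top",deck([(175.4,108.2),(331.4,111)],6.5).tolist(),"bevel foot",deck([(178.9,127.1),(327.9,129.6)],0).tolist())
    print("slots",deck([(193,163.5),(196.8,212.5),(312,165.2),(306,214)],0).tolist())
    # guides inner at deck: 
    # top cam
    for n in ("top","scene"):
        z=np.load(f"pics/{n}0.npz");pp=z["p"];Cc=cam(n);hsv=cv2.cvtColor(pp,cv2.COLOR_RGB2HSV)
        b=((hsv[...,0]>105)&(hsv[...,0]<125)&(hsv[...,1]>120)).astype(np.uint8)
        k,l,st,ce=cv2.connectedComponentsWithStats(b)
        for i in range(1,k):
            if st[i,4]>150 and st[i,3]>40:
                up=[];dn=[]
                for rr in range(st[i,1]+8,st[i,1]+st[i,3]-8):
                    c=np.where(l[rr]==i)[0]
                    e=(c.min()-.5,c.max()+.5)
                    if n=="scene": e=e[::-1]
                    up.append((e[0],rr));dn.append((e[1],rr))
                Csave=C;C=Cc
                print(n,"up",deck(up,6.5).mean(0),"dn",deck(dn,0).mean(0));C=Csave
```

```text
[[541.2  84.9  15. ]
 [774.3  76.7  15. ]] 233.2338425005599 [657.74261371  80.78173669  15.        ]
-2.010617015252403
rear top [[-76.2, 141.7], [77.6, 141.1]] bevel foot [[-76.1, 120.0], [78.0, 119.5]]
slots [[-64.5, 78.6], [-64.9, 14.3], [65.6, 78.4], [65.0, 14.1]]
top up [ -0.86875  141.584375] dn [  3.209375 119.740625]
scene up [  2.15     141.809375] dn [ -3.253125 119.85625 ]
rear top [[-76.8, 142.1], [77.0, 141.5]] bevel foot [[-76.6, 120.4], [77.4, 119.9]]
slots [[-65.1, 79.0], [-65.5, 14.8], [65.0, 78.9], [64.4, 14.6]]
top up [ -1.4625   141.984375] dn [  2.625  120.1375]
scene up [  1.646875 142.190625] dn [ -3.753125 120.253125]
```

Call:
move_arm(linear=[[-1,5,-40],[-2,12,-80],[-3,25,-121],[-4,40,-162],[-5,55,-203],[-6,70,-243],[-7,85,-283],[-8,95,-322]], delta_rot=[[0,0,0],[0,0,0],[0,0,0],[0,0,0],[0,0,0],[0,0,0],[0,0,0],[0,0,0]], jaw=-1)

```text
time_s: 8.87
tcp_pos: [644.2, -163.3, 226.4]
tool_rot: [-1.571, 0.016, -0.019]
ft_force: [1.0, -0.9, -0.2]
width: 85.2
```

```bash
cat >> h.py <<'E'
YAW=np.radians(-2.05);O=np.array([657.6,81.0,15.])
EX=np.array([np.cos(YAW),np.sin(YAW),0]);YS=np.array([-EX[1],EX[0],0]);EZ0=np.array([0,0,1.])
def stand(x,y,z=0): return O+EX*x+YS*y+EZ0*z
def tilt(deg):
    "tool x along EX, tool y = -(deck normal at pitch deg)"
    a=np.radians(deg);n=EZ0*np.cos(a)-YS*np.sin(a);y=-n;return np.c_[EX,y,np.cross(EX,y)]
def st(s):
    T=T_of(s);d=T[:3,3]-O;return np.array([d@EX,d@YS,d[2]])
E
python3 - <<'E'
from h import *
s=sense();print(s["time_s"],s["tcp_pos"],st(s))
a,b=dmove(s,tilt(0),stand(-3.5,-260,83));print(a.round(1),b.round(1))
E
```

```text
8.8667 [ 644.22941625 -163.31670939  226.40491731] [  -4.62242286 -244.63863187  211.40491731]
[  0.7 128.4 -15.3] [0.  0.8 0.1]
```

Call:
move_arm(linear=[[0,20,-8],[0.5,50,-15],[0.7,85,-15.3],[0.7,115,-15.3],[0.7,128,-15.3],[0.7,128,-15.3]], delta_rot=[[0,0.4,0],[0,0.8,0],[0,0.8,0],[0,0.8,0],[0,0.8,0],[0,0.8,0]])

```text
time_s: 9.37
tcp_pos: [642.9, -178.9, 94.8]
tool_rot: [-1.569, 0.032, -0.026]
ft_force: [-0.1, -0.7, -0.0]
width: 85.5
```

Run:
```python
from h import *
s=sense();print(s["time_s"],st(s),s["ft_force"])
p,d,C=snap("wrist",7)
a,b=dmove(s,tilt(0),stand(-3.5,-232,83));print(a.round(1),b.round(1))
snap("scene",7)
```

```text
9.3667 [  -5.43994762 -260.25856956   79.76780079] [-0.13600065 -0.74427092 -0.01015499]
[ 1.9 -3.2 28.3] [-0.1 -0.1 -0.2]
```

View pics/wrist7.png

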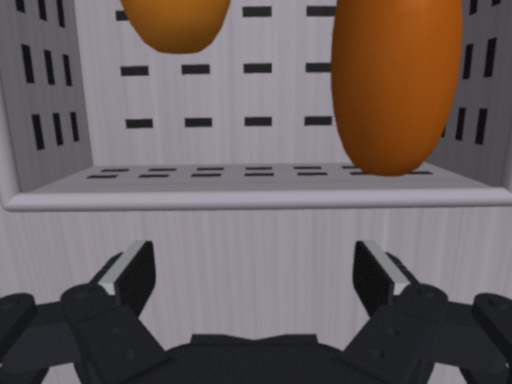

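View pics/scene7.png

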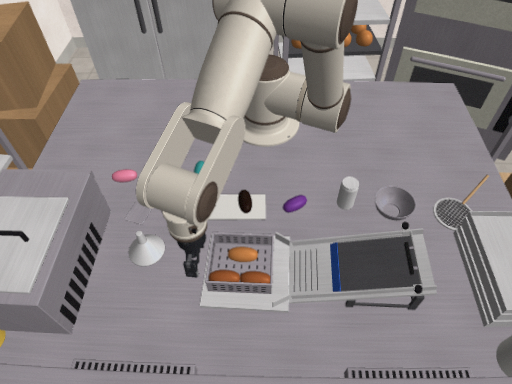

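Call:
move_arm(linear=[[1,-2,4],[1.5,-3,8],[1.9,-3,12],[1.9,-3,16],[1.9,-3,19],[1.9,-3,22],[1.9,-3,25],[1.9,-3,28]], delta_rot=[[0,0,-0.2],[0,0,-0.2],[0,0,-0.2],[0,0,-0.2],[0,0,-0.2],[0,0,-0.2],[0,0,-0.2],[0,0,-0.2]])

```text
time_s: 10.13
tcp_pos: [647.8, -151.0, 102.4]
tool_rot: [-1.571, 0.024, -0.033]
ft_force: [0.1, -1.8, 0.3]
width: 85.2
```

Run:
```python
from h import *
s=sense();print(s["time_s"],st(s),s["ft_force"],s["wrist_torque"])
p,d,C=snap("wrist",8)
```

```text
10.1333 [  -1.52998877 -232.18326267   87.40494472] [ 0.07612098 -1.76992259  0.27584549] [-0.26622748 -0.03538919  0.00083746]
```

View pics/wrist8.png

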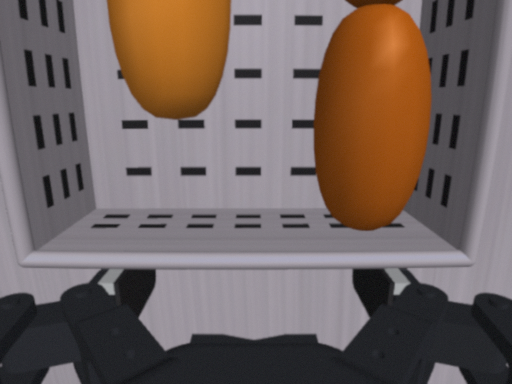

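Call:
move_arm(linear=[[0.5,1,5],[1,2,10],[1.7,3,15],[2.4,3,20],[3.1,3,25],[3.8,3,30],[4.4,3,35],[5,3,39]], delta_rot=[[0,0,0],[0,0,0],[0,0,0],[0,0,0],[0,0,0],[0,0,0],[0,0,0],[0,0,0]])

```text
time_s: 10.85
tcp_pos: [654.3, -111.0, 99.3]
tool_rot: [-1.571, 0.024, -0.032]
ft_force: [-0.1, -2.3, -0.7]
width: 85.5
```

```bash
cat >> h.py <<'E'
def rimend(p,row0=230,row1=275): pass
E
python3 - <<'E'
from h import *
s=sense();print(s["time_s"],st(s),s["ft_force"],s["wrist_torque"])
p,d,C=snap("wrist",9)
p,d,C=snap("top",9);save(p,"pics/t9.png",(95,75,345,230),3.2)
E
```

```text
10.85 [   3.56779175 -192.01977201   84.34920876] [-0.13114508 -2.26298713 -0.71966573] [-0.16205107 -0.02090976  0.01180854]
```

View pics/wrist9.png

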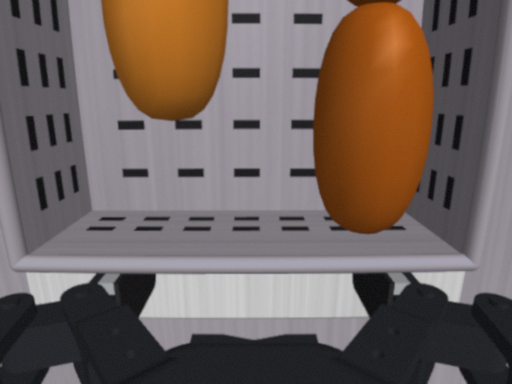

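View pics/t9.png

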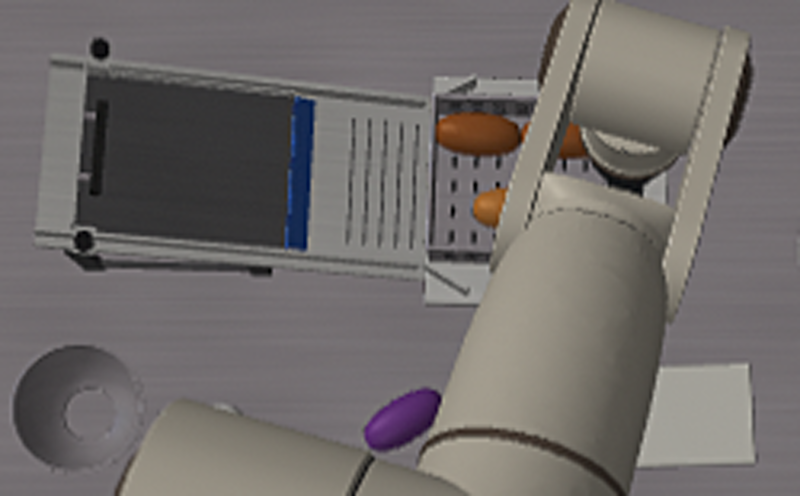

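Run:
```python
from h import *
p,d,C=load("wrist",9)
save(p,"pics/w9b.png",(0,200,512,330),1.5)
def S(q): 
    q=q-O;return np.c_[q@EX,q@YS].round(1).tolist()
print("rim rear",S(onplane(C,[(13,264),(475,265)],70)), "hmm landing",S(onplane(C,[(29,290),(460,290)],15)))
for n in(8,):
    p,d,C=load("wrist",n);print(S(onplane(C,[(22,259),(472,258)],70)))
p,d,C=load("top",9)
print("top front rim",S(onplane(C,[(95+431/3.2,75+94/3.2),(95+424/3.2,75+262/3.2)],70)))
```

```text
rim rear [[-78.6, -178.4], [80.2, -179.2]] hmm landing [[-117.9, -223.0], [116.5, -223.6]]
[[-82.4, -218.1], [75.8, -218.3]]
top front rim [[77.9, -2.9], [-91.4, -3.1]]
```

View pics/w9b.png

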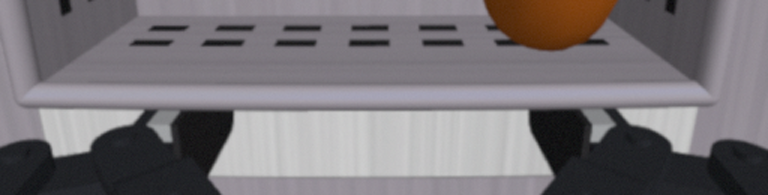

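```bash
cat >> h.py <<'E'
def pose(heel,x,extra=5,hz=16,lift=0):
    L=175.;a15=np.radians(15)
    if heel<0:
        a=min(-heel,L);b=-a*np.cos(a15)+np.sqrt(max(L*L-(a*np.sin(a15))**2,0)) # L^2=a^2+b^2+2ab cos15
        th=np.arcsin(max(b,0)*np.sin(a15)/L);hp=stand(x,heel,lift)
    else:
        th=a15;hp=O+EX*x+heel*(YS*np.cos(a15)+EZ0*np.sin(a15))+lift*(EZ0*np.cos(a15)-YS*np.sin(a15))
    nb=EZ0*np.cos(th)-YS*np.sin(th);Rt=tilt(np.degrees(th)+extra)
    return Rt,hp+nb*hz-Rt@np.array([0,73,11.]),np.degrees(th)
def rows(heels,xs,**k):
    s=sense();print("t",s["time_s"],"stand",st(s).round(1),"F",s["ft_force"].round(1))
    for h,x in zip(heels,xs):
        Rt,P,th=pose(h,x,**k);a,b=dmove(s,Rt,P);print(h,round(th,1),a.round(1).tolist(),b.round(1).tolist())
E
python3 - <<'E'
from h import *
rows([-179,-178,-175,-170,-165,-160,-155,-150],[3.5,3.5,3.2,3,3,3,3,3])
E
```

```text
t 10.95 stand [   3.6 -191.9   84.4] F [-0.4  0.   0.4]
-179 0.0 [-0.1, -3.4, -4.4] [5.0, 0.0, 0.3]
-178 0.0 [-0.1, -3.4, -3.4] [5.0, 0.0, 0.3]
-175 0.0 [-0.4, -3.4, -0.4] [5.0, 0.0, 0.3]
-170 0.4 [-0.6, -3.2, 3.9] [5.4, 0.0, 0.3]
-165 0.9 [-0.6, -3.1, 8.2] [5.9, 0.0, 0.3]
-160 1.3 [-0.6, -3.0, 12.6] [6.3, 0.0, 0.3]
-155 1.7 [-0.6, -2.8, 16.9] [6.8, 0.0, 0.3]
-150 2.2 [-0.6, -2.7, 21.2] [7.2, 0.0, 0.3]
```

Call:
move_arm(linear=[[0,-2,-3],[0,-3.4,-4],[-0.3,-3.4,-0.5],[-0.6,-3.2,4],[-0.6,-3,8],[-0.6,-3,12.5],[-0.6,-3,17],[-0.6,-3,21]], delta_rot=[[2.5,0,0.2],[5,0,0.3],[5,0,0.3],[5.4,0,0.3],[5.9,0,0.3],[6.3,0,0.3],[6.8,0,0.3],[7.2,0,0.3]])

```text
time_s: 11.62
tcp_pos: [654.4, -89.0, 102.2]
tool_rot: [-1.445, 0.025, -0.028]
ft_force: [0.1, -2.4, -1.4]
width: 85.6
```

Run:
```python
from h import *
rows([-145,-140,-135,-130,-125,-120,-115,-110],[2.5]*8)
s=sense();p,d,C=snap("wrist",10)
```

```text
t 11.6167 stand [   2.9 -170.    87.2] F [ 0.1 -2.4 -1.4]
-145 2.6 [-0.4, 0.8, 3.6] [0.4, 0.1, -0.0]
-140 3.1 [-0.4, 1.5, 7.9] [0.8, 0.1, -0.0]
-135 3.5 [-0.4, 2.2, 12.2] [1.3, 0.1, -0.0]
-130 3.9 [-0.4, 2.9, 16.5] [1.7, 0.1, -0.0]
-125 4.3 [-0.4, 3.7, 20.8] [2.1, 0.1, -0.0]
-120 4.8 [-0.4, 4.4, 25.1] [2.6, 0.1, -0.0]
-115 5.2 [-0.3, 5.1, 29.4] [3.0, 0.1, -0.0]
-110 5.6 [-0.3, 5.9, 33.7] [3.4, 0.1, -0.0]
```

View pics/wrist10.png

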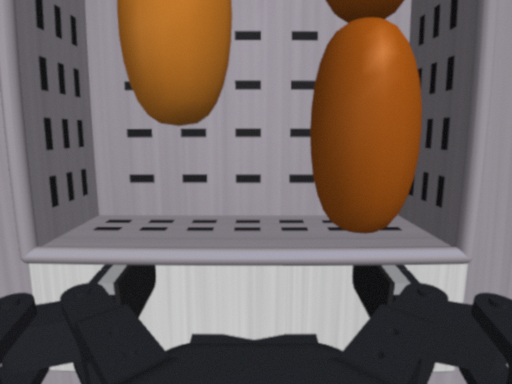

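Call:
move_arm(linear=[[-0.4,1,4],[-0.4,1.5,8],[-0.4,2,12],[-0.4,3,16.5],[-0.4,3.7,21],[-0.4,4.4,25],[-0.4,5,29.5],[-0.4,6,34]], delta_rot=[[0.4,0,0],[0.8,0,0],[1.3,0,0],[1.7,0,0],[2.1,0,0],[2.6,0,0],[3,0,0],[3.4,0,0]])

```text
time_s: 12.33
tcp_pos: [655.2, -53.6, 100.6]
tool_rot: [-1.384, 0.024, -0.029]
ft_force: [0.4, -3.2, 0.7]
width: 85.3
```

Run:
```python
from h import *
rows([-105,-100,-95,-90,-85,-80,-75,-70],[2]*8)
s=sense();p,d,C=snap("wrist",11);snap("scene",11)
p,d,C=load("scene",11);save(p,"pics/s11.png",(170,200,440,320),2.9)
```

```text
t 12.3333 stand [   2.4 -134.6   85.6] F [ 0.4 -3.2  0.7]
-105 6.1 [-0.4, 0.7, 3.0] [0.4, 0.1, -0.0]
-100 6.5 [-0.4, 1.7, 7.3] [0.8, 0.1, -0.0]
-95 6.9 [-0.4, 2.7, 11.5] [1.2, 0.1, -0.0]
-90 7.4 [-0.4, 3.7, 15.8] [1.6, 0.1, -0.0]
-85 7.8 [-0.4, 4.8, 20.0] [2.1, 0.1, -0.0]
-80 8.2 [-0.4, 5.8, 24.3] [2.5, 0.1, -0.0]
-75 8.6 [-0.4, 6.8, 28.5] [2.9, 0.1, -0.0]
-70 9.1 [-0.4, 7.8, 32.8] [3.3, 0.1, -0.0]
```

View pics/wrist11.png

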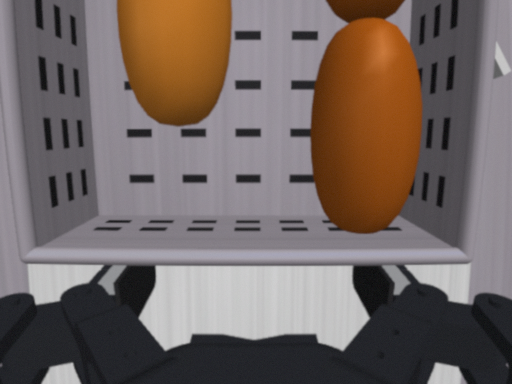

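View pics/s11.png

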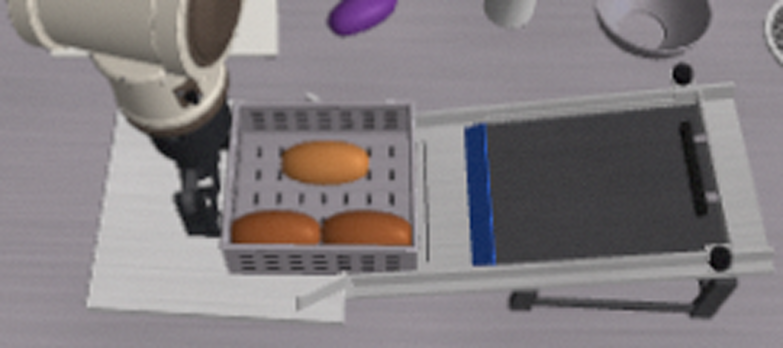

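Basket is entering the guides squarely at 3 N push; the rolls are in place. Continuing.

Call:
move_arm(linear=[[-0.4,1,4],[-0.4,1.7,7.5],[-0.4,2.7,11.5],[-0.4,3.7,16],[-0.4,4.8,20],[-0.4,5.8,24],[-0.4,6.8,28.5],[-0.4,7.8,33]], delta_rot=[[0.4,0,0],[0.8,0,0],[1.2,0,0],[1.6,0,0],[2.1,0,0],[2.5,0,0],[2.9,0,0],[3.3,0,0]])

```text
time_s: 13.1
tcp_pos: [655.9, -18.9, 98.9]
tool_rot: [-1.325, 0.023, -0.029]
ft_force: [0.4, -3.1, 0.1]
width: 85.3
```

Run:
```python
from h import *
rows([-66,-63,-60,-57,-54,-51,-48,-45],[1.5]*8)
print(sense()["wrist_torque"])
s=sense();p,d,C=snap("wrist",12);snap("scene",12)
p,d,C=load("scene",12);save(p,"pics/s12.png",(170,200,440,320),2.9)
```

```text
t 13.1 stand [  1.9 -99.9  83.9] F [ 0.4 -3.1  0.1]
-66 9.4 [-0.4, 0.7, 2.4] [0.3, 0.1, -0.1]
-63 9.7 [-0.4, 1.5, 4.9] [0.6, 0.1, -0.1]
-60 9.9 [-0.4, 2.3, 7.4] [0.8, 0.1, -0.1]
-57 10.2 [-0.4, 3.0, 9.9] [1.1, 0.1, -0.1]
-54 10.4 [-0.4, 3.8, 12.4] [1.4, 0.1, -0.1]
-51 10.7 [-0.4, 4.6, 14.9] [1.6, 0.1, -0.1]
-48 10.9 [-0.4, 5.4, 17.5] [1.9, 0.1, -0.1]
-45 11.2 [-0.3, 6.2, 20.0] [2.1, 0.1, -0.1]
[-0.53192022 -0.0073164  -0.04215582]
```

View pics/s12.png

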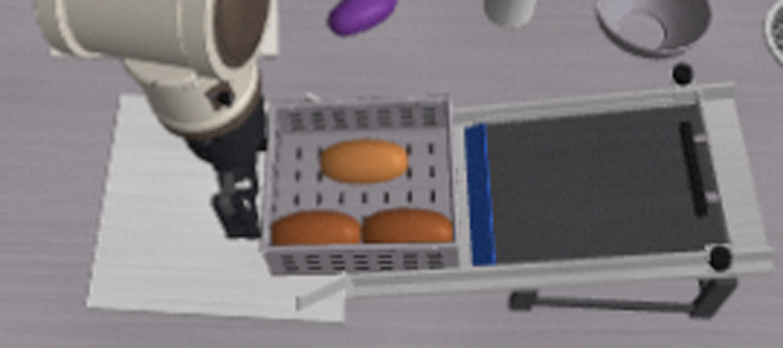

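Call:
move_arm(linear=[[-0.4,0.7,2.5],[-0.4,1.5,5],[-0.4,2.3,7.5],[-0.4,3,10],[-0.4,3.8,12.5],[-0.4,4.6,15],[-0.4,5.4,17.5],[-0.4,6.2,20]], delta_rot=[[0.3,0,0],[0.6,0,0],[0.8,0,0],[1.1,0,0],[1.4,0,0],[1.6,0,0],[1.9,0,0],[2.1,0,0]])

```text
time_s: 13.87
tcp_pos: [656.1, 2.5, 97.6]
tool_rot: [-1.288, 0.023, -0.028]
ft_force: [-0.4, -4.8, -0.9]
width: 85.4
```

Run:
```python
from h import *
rows([-42,-39,-36,-33,-30,-27,-24,-21],[1.5]*8)
```

```text
t 13.8667 stand [  1.3 -78.5  82.6] F [-0.4 -4.8 -0.9]
-42 11.4 [0.2, 0.6, 2.0] [0.2, 0.1, -0.1]
-39 11.7 [0.2, 1.4, 4.5] [0.5, 0.1, -0.1]
-36 11.9 [0.2, 2.3, 7.0] [0.7, 0.1, -0.1]
-33 12.2 [0.2, 3.2, 9.5] [1.0, 0.1, -0.1]
-30 12.5 [0.2, 4.1, 12.0] [1.3, 0.1, -0.1]
-27 12.7 [0.2, 5.0, 14.4] [1.5, 0.1, -0.1]
-24 13.0 [0.2, 5.9, 16.9] [1.8, 0.1, -0.1]
-21 13.2 [0.2, 6.8, 19.4] [2.0, 0.1, -0.1]
```

Toe is on the bevel (4.8 N).

Call:
move_arm(linear=[[0.2,0.6,2],[0.2,1.4,4.5],[0.2,2.3,7],[0.2,3.2,9.5],[0.2,4,12],[0.2,5,14.5],[0.2,6,17],[0.2,6.8,19.5]], delta_rot=[[0.3,0,0],[0.6,0,0],[0.9,0,0],[1.2,0,0],[1.5,0,0],[1.8,0,0],[2,0,0],[2.2,0,0]])

```text
time_s: 14.53
tcp_pos: [657.1, 23.4, 96.5]
tool_rot: [-1.249, 0.022, -0.029]
ft_force: [0.0, -2.4, -2.2]
width: 85.4
```

Run:
```python
from h import *
rows([-18,-14,-10,-6,-2,2,6,10],[1.5]*8)
s=sense();p,d,C=snap("wrist",13);snap("scene",13)
p,d,C=load("scene",13);save(p,"pics/s13.png",(170,200,440,320),2.9)
```

```text
t 14.5333 stand [  1.5 -57.6  81.5] F [ 0.  -2.4 -2.2]
-18 13.5 [-0.0, 0.9, 2.1] [0.0, 0.1, -0.1]
-14 13.8 [-0.0, 2.3, 5.3] [0.4, 0.1, -0.1]
-10 14.2 [-0.0, 3.6, 8.6] [0.7, 0.1, -0.1]
-6 14.5 [0.0, 4.9, 11.9] [1.1, 0.1, -0.1]
-2 14.8 [0.0, 6.2, 15.2] [1.4, 0.1, -0.1]
2 15.0 [0.0, 7.0, 18.8] [1.6, 0.1, -0.1]
6 15.0 [0.0, 7.3, 22.8] [1.6, 0.1, -0.1]
10 15.0 [0.0, 7.5, 26.8] [1.6, 0.1, -0.1]
```

View pics/s13.png

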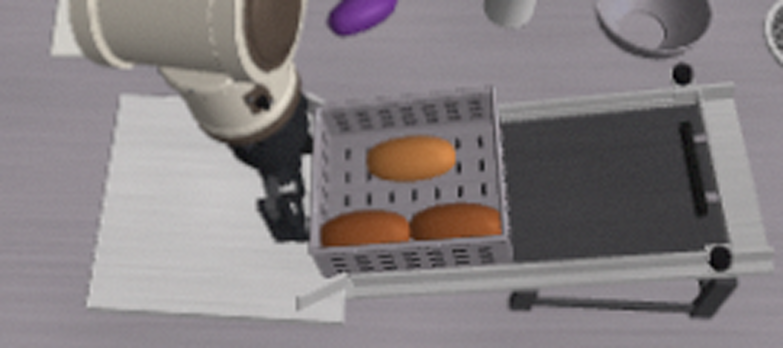

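View pics/wrist13.png

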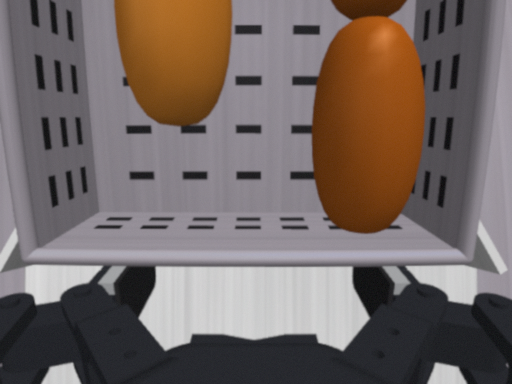

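Call:
move_arm(linear=[[0,0.9,2],[0,2.3,5],[0,3.6,8.6],[0,4.9,12],[0,6.2,15],[0,7,19],[0,7.3,23],[0,7.5,27]], delta_rot=[[0.1,0,0],[0.4,0,0],[0.7,0,0],[1.1,0,0],[1.4,0,0],[1.6,0,0],[1.6,0,0],[1.6,0,0]])

```text
time_s: 15.3
tcp_pos: [657.9, 52.0, 98.0]
tool_rot: [-1.221, 0.021, -0.029]
ft_force: [-0.1, -4.0, -1.9]
width: 84.7
```

Run:
```python
from h import *
rows([15,20,25,30,35,40,45,50],[1.5]*8)
```

```text
t 15.3 stand [  1.4 -29.   83. ] F [-0.1 -4.  -1.9]
15 15.0 [0.1, 0.2, 4.2] [-0.0, 0.1, -0.1]
20 15.0 [0.2, 0.7, 9.2] [-0.0, 0.1, -0.1]
25 15.0 [0.2, 1.1, 14.2] [-0.0, 0.1, -0.1]
30 15.0 [0.2, 1.6, 19.1] [-0.0, 0.1, -0.1]
35 15.0 [0.2, 2.0, 24.1] [-0.0, 0.1, -0.1]
40 15.0 [0.2, 2.4, 29.1] [-0.0, 0.1, -0.1]
45 15.0 [0.2, 2.9, 34.1] [-0.0, 0.1, -0.1]
50 15.0 [0.2, 3.3, 39.1] [-0.0, 0.1, -0.1]
```

Call:
move_arm(linear=[[0,0.2,4],[0,0.7,9],[0,1.1,14],[0,1.6,19],[0,2,24],[0,2.4,29],[0,2.9,34],[0,3.3,39]], delta_rot=[[0,0,0],[0,0,0],[0,0,0],[0,0,0],[0,0,0],[0,0,0],[0,0,0],[0,0,0]])

```text
time_s: 15.97
tcp_pos: [659.3, 90.2, 108.5]
tool_rot: [-1.221, 0.021, -0.029]
ft_force: [0.0, -4.4, 0.6]
width: 85.6
```

Run:
```python
from h import *
rows([55,60,65,70,75,80,85,90],[1]*8)
s=sense();p,d,C=snap("wrist",14)
```

```text
t 15.9667 stand [ 1.3  9.2 93.5] F [ 0.  -4.4  0.6]
55 15.0 [-0.3, 0.6, 4.5] [-0.0, 0.1, -0.1]
60 15.0 [-0.3, 1.0, 9.5] [-0.0, 0.1, -0.1]
65 15.0 [-0.3, 1.4, 14.5] [-0.0, 0.1, -0.1]
70 15.0 [-0.3, 1.9, 19.5] [-0.0, 0.1, -0.1]
75 15.0 [-0.3, 2.3, 24.4] [-0.0, 0.1, -0.1]
80 15.0 [-0.3, 2.8, 29.4] [-0.0, 0.1, -0.1]
85 15.0 [-0.3, 3.2, 34.4] [-0.0, 0.1, -0.1]
90 15.0 [-0.3, 3.6, 39.4] [-0.0, 0.1, -0.1]
```

View pics/wrist14.png

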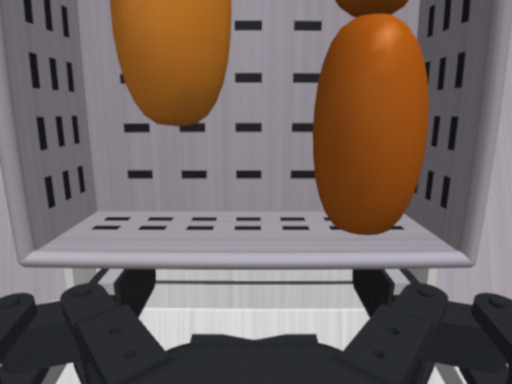

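Call:
move_arm(linear=[[-0.2,0.6,4.5],[-0.2,1,9.5],[-0.2,1.4,14.5],[-0.2,1.9,19.5],[-0.2,2.3,24.5],[-0.2,2.8,29.5],[-0.2,3.2,34.5],[-0.2,3.6,39.5]], delta_rot=[[0,0,0],[0,0,0],[0,0,0],[0,0,0],[0,0,0],[0,0,0],[0,0,0],[0,0,0]])

```text
time_s: 16.68
tcp_pos: [660.3, 130.0, 119.0]
tool_rot: [-1.22, 0.021, -0.028]
ft_force: [0.6, -2.5, -1.6]
width: 85.1
```

Run:
```python
from h import *
rows([94,98,102,106,109,112,114,116],[1]*8)
s=sense();p,d,C=snap("wrist",15);snap("scene",15);snap("top",15)
p,d,C=load("scene",15);save(p,"pics/s15.png",(220,200,440,320),3.5)
p,d,C=load("top",15);save(p,"pics/t15.png",(95,75,305,190),3.5)
```

```text
t 16.6833 stand [  0.9  49.1 104. ] F [ 0.6 -2.5 -1.6]
94 15.0 [0.1, 0.2, 2.4] [-0.1, 0.1, -0.1]
98 15.0 [0.1, 0.6, 6.3] [-0.1, 0.1, -0.1]
102 15.0 [0.1, 0.9, 10.3] [-0.1, 0.1, -0.1]
106 15.0 [0.1, 1.3, 14.3] [-0.1, 0.1, -0.1]
109 15.0 [0.1, 1.5, 17.3] [-0.1, 0.1, -0.1]
112 15.0 [0.1, 1.8, 20.3] [-0.1, 0.1, -0.1]
114 15.0 [0.1, 2.0, 22.3] [-0.1, 0.1, -0.1]
116 15.0 [0.1, 2.1, 24.3] [-0.1, 0.1, -0.1]
```

View pics/s15.png

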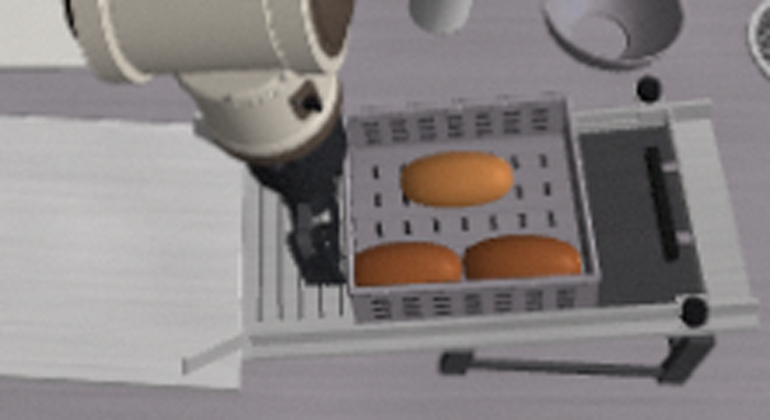

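View pics/t15.png

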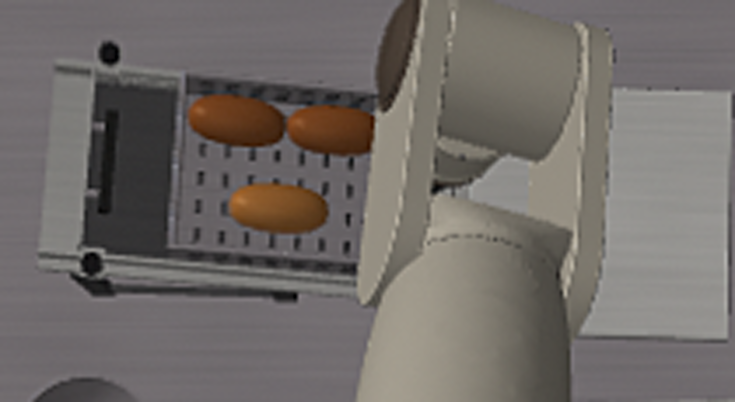

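View pics/wrist15.png

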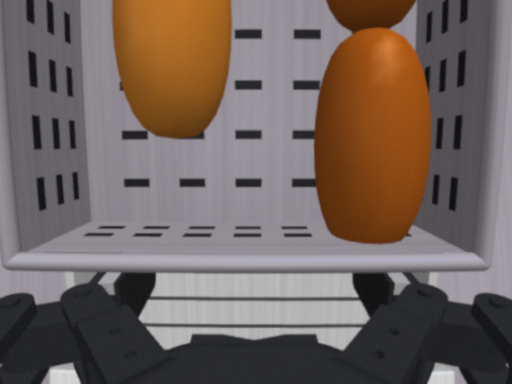

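Call:
move_arm(linear=[[0,0.2,2.5],[0,0.5,6],[0,0.8,10],[0,1.2,14],[0,1.5,17],[0,1.7,20],[0,1.8,22],[0,2,24]], delta_rot=[[0,0,0],[0,0,0],[0,0,0],[0,0,0],[0,0,0],[0,0,0],[0,0,0],[0,0,0]])

```text
time_s: 17.5
tcp_pos: [661.2, 153.5, 125.7]
tool_rot: [-1.22, 0.02, -0.028]
ft_force: [-0.7, -3.1, -2.0]
width: 85.4
```

Run:
```python
from h import *
rows([118,120,122,124,126,128,130,132],[1]*8)
s=sense();p,d,C=snap("wrist",16);snap("scene",16)
p,d,C=load("scene",16);save(p,"pics/s16.png",(220,200,440,320),3.5)
```

```text
t 17.5 stand [  1.   72.6 110.7] F [-0.7 -3.1 -2. ]
118 15.0 [0.0, 0.6, 1.9] [-0.1, 0.2, -0.1]
120 15.0 [0.0, 0.7, 3.9] [-0.1, 0.2, -0.1]
122 15.0 [0.0, 0.9, 5.8] [-0.1, 0.2, -0.1]
124 15.0 [0.1, 1.1, 7.8] [-0.1, 0.2, -0.1]
126 15.0 [0.1, 1.3, 9.8] [-0.1, 0.2, -0.1]
128 15.0 [0.1, 1.4, 11.8] [-0.1, 0.2, -0.1]
130 15.0 [0.1, 1.6, 13.8] [-0.1, 0.2, -0.1]
132 15.0 [0.1, 1.8, 15.8] [-0.1, 0.2, -0.1]
```

View pics/s16.png

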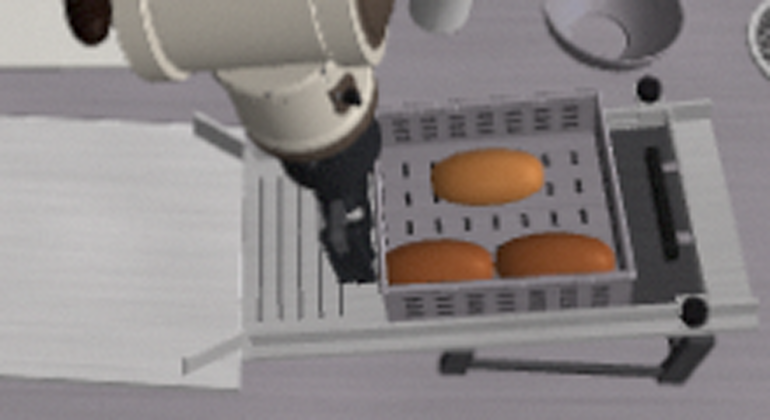

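View pics/wrist16.png

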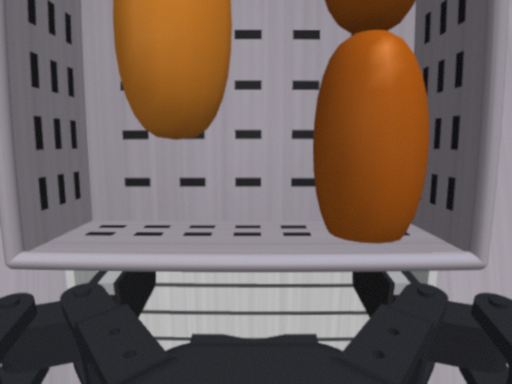

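Call:
move_arm(linear=[[0,0.4,2],[0,0.5,4],[0,0.7,6],[0,0.9,8],[0,1,10],[0,1.2,12],[0,1.4,14],[0,1.6,16]], delta_rot=[[0,0,0],[0,0,0],[0,0,0],[0,0,0],[0,0,0],[0,0,0],[0,0,0],[0,0,0]])

```text
time_s: 18.27
tcp_pos: [661.7, 169.5, 129.8]
tool_rot: [-1.22, 0.02, -0.028]
ft_force: [0.1, -2.2, -2.6]
width: 85.1
```

Run:
```python
from h import *
rows([133,134,135,136,137,138,139,140],[1]*8)
a=np.radians(15);EY=YS*np.cos(a)+EZ0*np.sin(a);EZ=np.cross(EX,EY)
s=sense();p,d,C=snap("wrist",17);p2,d2,C2=snap("scene",17)
save(p2,"pics/s17.png",(220,200,440,320),3.5)
g=cv2.cvtColor(p,cv2.COLOR_RGB2GRAY);print([(r,int(g[r,250])) for r in range(240,285)])
```

```text
t 18.2667 stand [  0.9  88.5 114.8] F [ 0.1 -2.2 -2.6]
133 15.0 [0.1, 0.2, 0.4] [-0.1, 0.2, -0.1]
134 15.0 [0.1, 0.3, 1.4] [-0.1, 0.2, -0.1]
135 15.0 [0.1, 0.4, 2.4] [-0.1, 0.2, -0.1]
136 15.0 [0.1, 0.5, 3.4] [-0.1, 0.2, -0.1]
137 15.0 [0.1, 0.6, 4.4] [-0.1, 0.2, -0.1]
138 15.0 [0.1, 0.7, 5.4] [-0.1, 0.2, -0.1]
139 15.0 [0.1, 0.8, 6.4] [-0.1, 0.2, -0.1]
140 15.0 [0.1, 0.9, 7.4] [-0.1, 0.2, -0.1]
[(240, 146), (241, 144), (242, 141), (243, 141), (244, 142), (245, 145), (246, 147), (247, 144), (248, 146), (249, 147), (250, 147), (251, 146), (252, 143), (253, 148), (254, 161), (255, 169), (256, 175), (257, 177), (258, 178), (259, 178), (260, 177), (261, 175), (262, 172), (263, 168), (264, 159), (265, 148), (266, 135), (267, 123), (268, 112), (269, 99), (270, 93), (271, 114), (272, 162), (273, 181), (274, 180), (275, 178), (276, 181), (277, 179), (278, 179), (279, 181), (280, 179), (281, 180), (282, 179), (283, 180), (284, 180)]
```

View pics/wrist17.png

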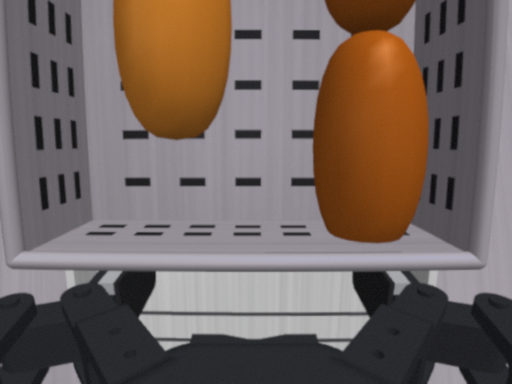

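View pics/s17.png

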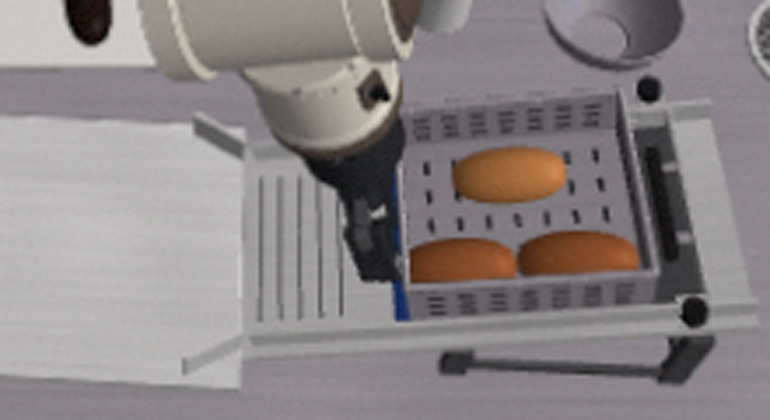

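Call:
move_arm(linear=[[0,0.2,1],[0,0.3,2],[0,0.4,3],[0,0.5,4],[0,0.6,5],[0,0.7,6],[0,0.8,7],[0,0.8,7.5]], delta_rot=[[0,0,0],[0,0,0],[0,0,0],[0,0,0],[0,0,0],[0,0,0],[0,0,0],[0,0,0]])

```text
time_s: 19.03
tcp_pos: [661.9, 177.1, 131.8]
tool_rot: [-1.219, 0.019, -0.028]
ft_force: [-0.7, -0.8, -1.9]
width: 85.1
```

```bash
cat > look.py <<'E'
from h import *
import sys
t=sys.argv[1]
s=sense();p,d,C=snap("wrist",t);p2,d2,C2=snap("scene",t)
save(p2,f"pics/s{t}.png",(290,210,420,310),6)
x=np.argwhere((p[200:,]>0).any(2));g=cv2.cvtColor(p,cv2.COLOR_RGB2GRAY).astype(int)
col=g[235:300,230:270].mean(1);e=235+np.argmin(np.diff(col[:40]))+.5
r=np.array([[250,e]]);print("rim lower edge v",e)
E
python3 look.py 18
python3 - <<'E'
from h import *
rows([140,141,142,143,144,145,146,147],[1]*8)
E
```

```text
rim lower edge v 267.5
t 19.1333 stand [  0.9  96.2 116.8] F [-0.1 -1.7 -1.1]
140 15.0 [0.1, 0.1, -0.5] [-0.1, 0.2, -0.1]
141 15.0 [0.1, 0.2, 0.5] [-0.1, 0.2, -0.1]
142 15.0 [0.2, 0.3, 1.5] [-0.1, 0.2, -0.1]
143 15.0 [0.2, 0.4, 2.5] [-0.1, 0.2, -0.1]
144 15.0 [0.2, 0.5, 3.5] [-0.1, 0.2, -0.1]
145 15.0 [0.2, 0.5, 4.5] [-0.1, 0.2, -0.1]
146 15.0 [0.2, 0.6, 5.5] [-0.1, 0.2, -0.1]
147 15.0 [0.2, 0.7, 6.4] [-0.1, 0.2, -0.1]
```

View pics/s18.png

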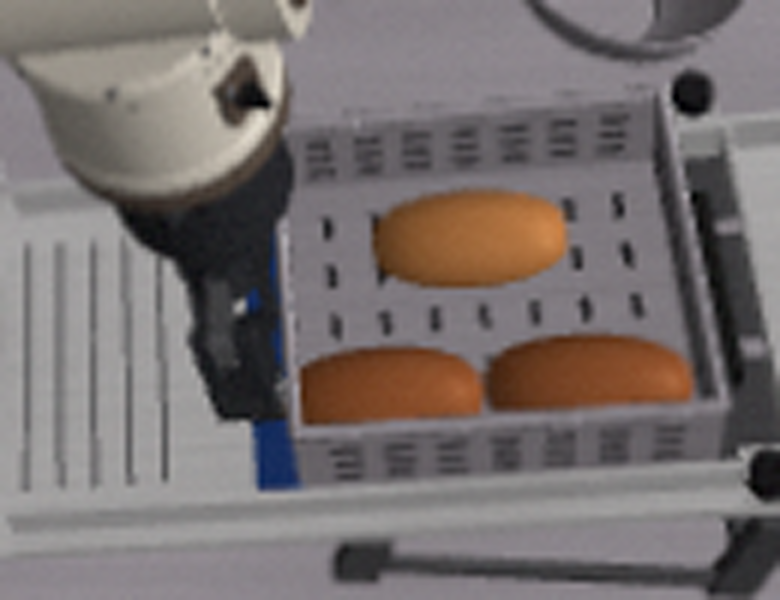

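Call:
move_arm(linear=[[0,0.1,0.5],[0,0.2,1],[0,0.3,1.5],[0,0.4,2],[0,0.4,2.5],[0,0.5,3],[0,0.5,3]], delta_rot=[[0,0,0],[0,0,0],[0,0,0],[0,0,0],[0,0,0],[0,0,0],[0,0,0]])

```text
time_s: 19.72
tcp_pos: [662.0, 180.1, 132.5]
tool_rot: [-1.219, 0.019, -0.028]
ft_force: [-0.5, -1.9, 0.8]
width: 85.7
```

```bash
python3 look.py 19
python3 - <<'E'
from h import *
rows([143,144,145,146,147,148],[1]*8)
E
```

```text
rim lower edge v 264.5
t 19.8167 stand [  0.9  99.3 117.5] F [-0.3 -2.5  1.1]
143 15.0 [0.1, -0.0, -0.6] [-0.1, 0.2, -0.1]
144 15.0 [0.1, 0.1, 0.4] [-0.1, 0.2, -0.1]
145 15.0 [0.1, 0.2, 1.4] [-0.1, 0.2, -0.1]
146 15.0 [0.1, 0.2, 2.4] [-0.1, 0.2, -0.1]
147 15.0 [0.1, 0.3, 3.4] [-0.1, 0.2, -0.1]
148 15.0 [0.1, 0.4, 4.4] [-0.1, 0.2, -0.1]
```

View pics/wrist19.png

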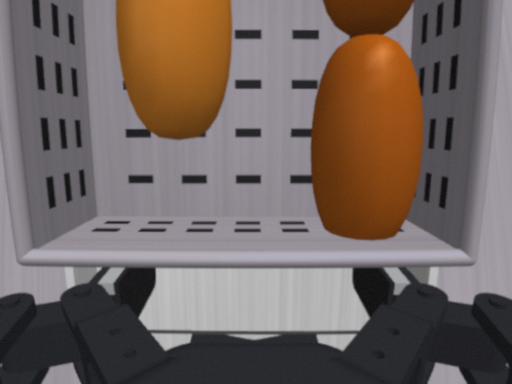

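Call:
move_arm(linear=[[0,0.1,0.5],[0,0.1,1],[0,0.2,1.5],[0,0.2,2],[0,0.2,2]], delta_rot=[[0,0,0],[0,0,0],[0,0,0],[0,0,0],[0,0,0]])

```text
time_s: 20.23
tcp_pos: [662.1, 182.2, 133.0]
tool_rot: [-1.219, 0.019, -0.028]
ft_force: [0.1, -3.2, 0.1]
width: 85.0
```

```bash
python3 look.py 20
python3 - <<'E'
from h import *
rows([145,146,147,148],[1]*8)
E
```

```text
rim lower edge v 264.5
t 20.3333 stand [  0.9 101.3 118. ] F [ 0.4 -2.7  1. ]
145 15.0 [0.1, -0.1, -0.7] [-0.1, 0.2, -0.1]
146 15.0 [0.1, 0.0, 0.3] [-0.1, 0.2, -0.1]
147 15.0 [0.1, 0.1, 1.3] [-0.1, 0.2, -0.1]
148 15.0 [0.1, 0.2, 2.3] [-0.1, 0.2, -0.1]
```

View pics/wrist20.png

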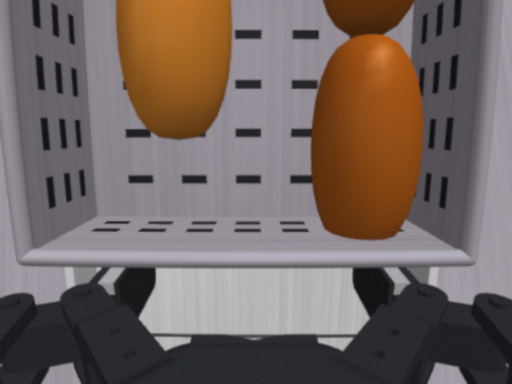

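View pics/s20.png

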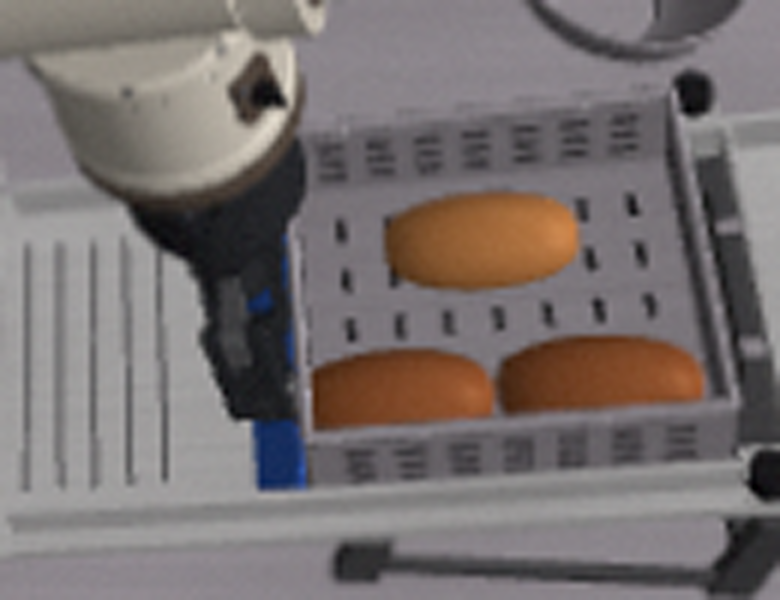

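Call:
move_arm(linear=[[0,0,-1],[0,-0.1,-2],[0,-0.2,-3],[0,-0.3,-4],[0,-0.4,-5],[0,-0.5,-6],[0,-0.6,-7],[0,-0.7,-8]], delta_rot=[[0,0,0],[0,0,0],[0,0,0],[0,0,0],[0,0,0],[0,0,0],[0,0,0],[0,0,0]])

```text
time_s: 21.0
tcp_pos: [661.9, 174.3, 130.9]
tool_rot: [-1.219, 0.019, -0.028]
ft_force: [-0.2, -0.5, 0.1]
width: 85.2
```

```bash
python3 look.py 21
python3 - <<'E'
from h import *
s=sense();print(st(s),s["ft_force"])
E
```

```text
rim lower edge v 249.5
[  0.92894265  93.32919001 115.85179   ] [-0.0186922   0.42861245  0.87963759]
```

View pics/wrist21.png

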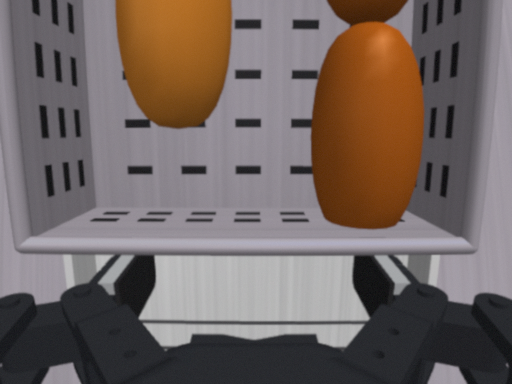

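View pics/s21.png

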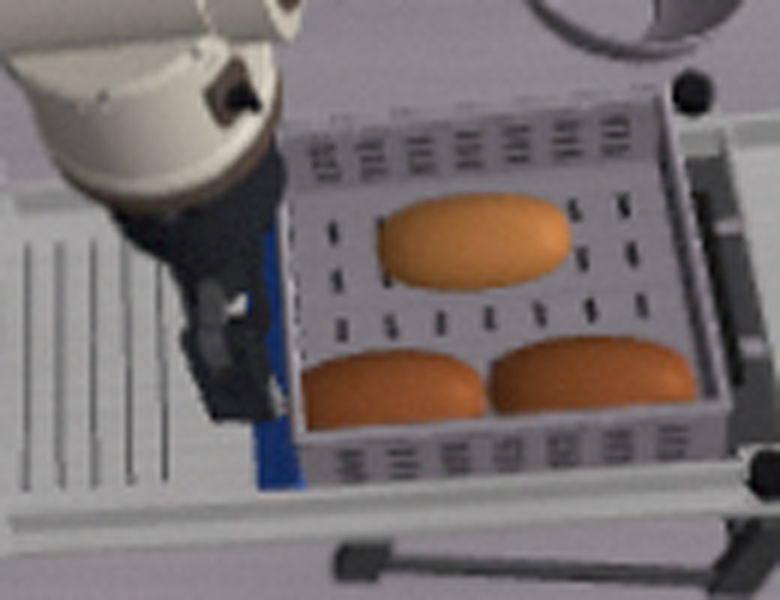

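Call:
move_arm(linear=[[0,-1,-5],[0,-3,-12],[0,-6,-20],[0,-15,-28],[0,-35,-35],[0,-65,-45],[0,-100,-60],[0,-135,-80]], delta_rot=[[0,0,0],[0,0,0],[0,0,0],[0,0,0],[0,0,0],[0,0,0],[0,0,0],[0,0,0]])

```text
time_s: 21.77
tcp_pos: [657.5, 51.5, 231.9]
tool_rot: [-1.219, 0.019, -0.028]
ft_force: [1.2, -0.3, 0.6]
width: 85.4
```

```bash
python3 look.py 22;python3 -c "
from h import *
p,d,C=snap('top',22);save(p,'pics/t22.png',(95,75,305,190),3.5)"
```

```text
rim lower edge v 236.5
```

View pics/wrist22.png

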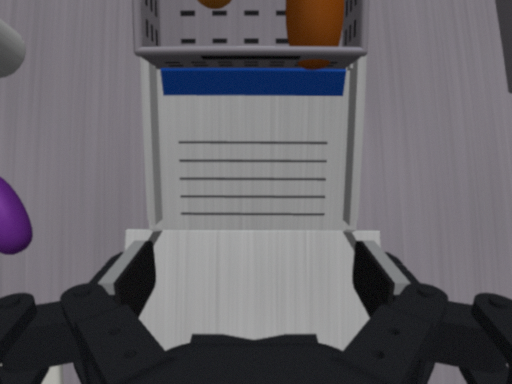

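View pics/s22.png

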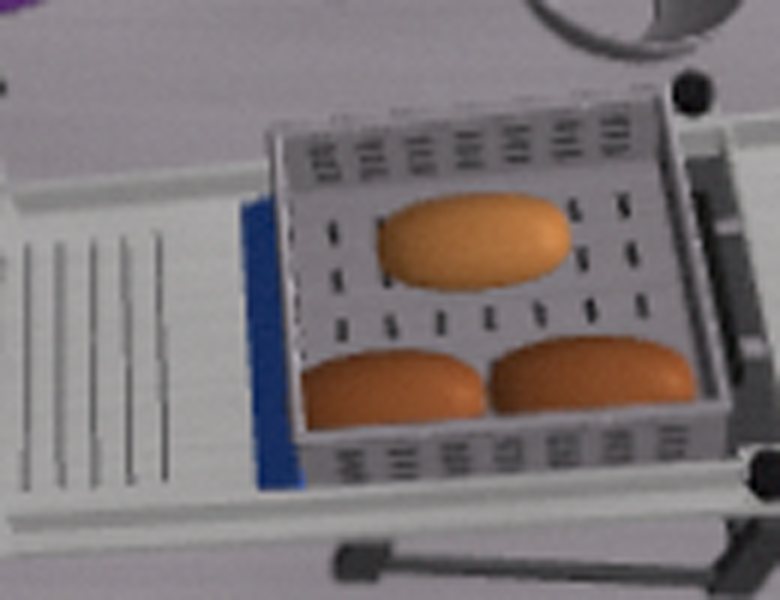

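```bash
python3 -c "
from h import *
s=sense();print(st(s));a,b=dmove(s,tilt(0),stand(0,150,320));print(a,b)"
```

```text
[  2.05296814 -31.20273622 217.84672746]
[ -1.48849453 -33.67998123 205.2739161 ] [-20.09613917   0.08172493   0.23878204]
```

Call:
move_arm(linear=[[0,-15,15],[0,-25,45],[0,-32,80],[-1,-34,115],[-1,-34,150],[-1,-34,185],[-1,-34,205],[-1,-34,205]], delta_rot=[[-2,0,0],[-4,0,0],[-7,0,0],[-10,0,0],[-13,0,0],[-17,0,0],[-20,0,0],[-20,0,0]])

```text
time_s: 22.58
tcp_pos: [662.7, 235.5, 336.0]
tool_rot: [-1.571, 0.02, -0.028]
ft_force: [0.1, -0.1, -0.6]
width: 85.4
```

Run:
```python
from h import *
p,d,C=snap("wrist",23)
a=np.radians(15);EY=YS*np.cos(a)+EZ0*np.sin(a);EZ=np.cross(EX,EY)
uv=np.argwhere(d>0)[:,::-1];q=pts(C,uv,d)-O;D=np.c_[q@EX,q@EY,q@EZ]
np.save("pics/D.npy",np.c_[uv,D])
def st_(m,n):print(n,m.sum(),np.median(D[m],0).round(1) if m.sum() else "")
x,y,z=D.T
m0=(abs(x)<65)&(y>10)&(y<110)&(abs(z)<25);st_(m0,"deck lower")
for x0,x1 in((-70,-58),(-5,18),):
  for y0 in range(160,310,15): 
    m=(x>x0)&(x<x1)&(y>y0)&(y<y0+15)&(z<30);st_(m,(x0,y0))
st_((abs(x)<60)&(y>323)&(y<340)&(z<30),"tray top")
for s_ in(-1,1):
  for y0 in range(140,330,30):
    m=(x*s_>74)&(x*s_<80)&(y>y0)&(y<y0+30)&(z>45)&(z<75);st_(m,("rim",s_,y0))
```

```text
deck lower 6208 [ 0.6 59.7  0.7]
(-70, 160) 149 [-64.2 167.6   5.6]
(-70, 175) 158 [-63.8 182.3   5.6]
(-70, 190) 172 [-64.1 197.5   6. ]
(-70, 205) 184 [-64.  212.9   5.8]
(-70, 220) 188 [-64.  227.7   5.9]
(-70, 235) 206 [-64.  242.7   5.6]
(-70, 250) 218 [-63.9 257.3   5.9]
(-70, 265) 237 [-64.1 272.9   5.7]
(-70, 280) 248 [-63.9 287.9   5.7]
(-70, 295) 263 [-64.  302.4   5.8]
(-5, 160) 294 [  6.5 167.9   5.7]
(-5, 175) 314 [  6.3 182.4   5.5]
(-5, 190) 331 [  6.1 197.7   5.5]
(-5, 205) 352 [  6.4 212.8   5.8]
(-5, 220) 371 [  6.6 227.7   6. ]
(-5, 235) 399 [  6.5 242.5   5.7]
(-5, 250) 426 [  6.3 257.4   5.6]
(-5, 265) 465 [  6.2 272.4   5.8]
(-5, 280) 474 [  6.6 287.9   5.8]
(-5, 295) 515 [  6.5 302.3   5.7]
tray top 0 
('rim', -1, 140) 208 [-77.4 153.8  59.7]
('rim', -1, 170) 252 [-76.8 185.6  59.7]
('rim', -1, 200) 298 [-77.  215.7  60. ]
('rim', -1, 230) 326 [-77.2 245.4  59.5]
('rim', -1, 260) 392 [-77.2 275.6  59.8]
('rim', -1, 290) 385 [-77.3 303.6  59.8]
('rim', -1, 320) 0 
('rim', 1, 140) 80 [ 75.4 156.8  60.2]
('rim', 1, 170) 98 [ 75.5 184.5  60.1]
('rim', 1, 200) 113 [ 75.5 214.7  60.5]
('rim', 1, 230) 112 [ 75.3 246.3  60.2]
('rim', 1, 260) 141 [ 75.4 275.3  60.2]
('rim', 1, 290) 146 [ 75.3 304.2  60.1]
('rim', 1, 320) 0
```

View pics/wrist23.png

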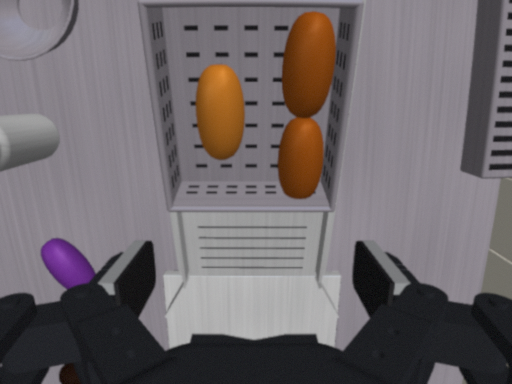

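```bash
python3 -c "
from plant import *
s=sense();print(s['time_s'],s['ft_force'],abs(s['joint_velocities']).max());print(finish_job())"
```

```text
22.6333 [ 0.18706882 -0.50260275 -0.32266072] 0.06368826716745565
the job is handed in; nothing more can be done
None
```

The basket sits flat in the drip tray behind the lip with all three rolls in it, and the job was handed in at 22.6 s of the 69 s allowed.

- **Roll:** I picked the golden roll off the board and laid it flat in the empty half of the basket. It is still there in the last picture.
- **Push:** I pushed the basket from behind with both open fingers, up the ramp and over the lip. The push force read at the end of each move never exceeded about 5 N. I also shifted the basket about 4 mm sideways on the landing to line it up with the guides.
- **Seating:** The basket's rear edge dropped behind the lip. When I backed off, the basket slid back a few millimetres, stopped against the lip, and stayed there.
- **Last checks:** The depth picture puts the basket floor a steady 5 mm above the deck along its whole length. The rim is at 60 mm, which matches sitting flat in the tray. I did not touch the scorched roll or anything else on the bench, and the gripper was clear of everything.
- **Discrepancies:** Nothing failed. One reading was unexpected: about 8 N upward as the fingers closed on the roll, probably the tips brushing the board, and it was gone after lifting.

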